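Set the purge valve and load the dry box

ROBOT

A 6-joint arm with a two-finger parallel gripper is mounted at the origin on a cart in front of the work surface, level with it; the furniture and walls round the work are solid. World frame = base frame: x ahead of the robot, y to its left, z up, the work surface at z = 0. Lengths are in m, angles in rad, forces in N, time in s.
With the tool pointing down it reaches from about 0.4 to 0.925 m from the base axis. Payload 12.5 kg.
Tool frame: the origin (TCP) lies at the very end of the fingers, on their centre line; the grasp point (between the pads) lies 19 mm behind it; z points along the fingers, y is the line along which they close (so a half turn about z gives the same grasp; the last joint's range is limited). The gripper opens to 95 mm and grips with 3 to 60 N. Pads are 20 mm wide; open, the fingers measure 119 mm over their backs; the gripper's body (75 mm by 180 mm) begins 59 mm behind the grasp point.
Start: joints at [-1.361, 0.491, 1.559, -0, 1.092, -0.106], TCP at [0.194, -0.594, 0.215] pointing down, gripper open.
Joint ranges: [-3.1, 3.1], [-0.84, 2.19], [0.05, 2.79], [-1.13, 4.28], [0.06, 2.93], [-2.69, 2.69]. Speed limits (rad/s): [2.22, 2.22, 2.79, 3.14, 3.14, 3.14].

INTERFACE

Orientations are given as a unit quaternion [x, y, z, w].
In Python, from cell import bot, camera, camera_model, job_done gives the robot as it stands.
- The arm moves only by the tool servo_tool, never from a script. Its argument "targets" is a list of rows, each a list of 7 numbers: the turn, a rotation vector about the tool's x, y, z in degrees, then the shift along the tool's x, y, z in mm, then the closure, from 0 (fully open) to 1 (shut). A call has 1 to 5 rows; each row is the pose to reach, as a shift and turn from the pose commanded when the call began, along the tool's axes at that moment; what a row does not reach only later rows make up. A row lasts 1/8 s, in which the tool goes at most 62.5 mm and 10.7 degrees, less where a joint would pass 70% of its speed; a pose out of reach is approached as far as the arm can. A call with a gripper value outside its range is refused whole. The fingers move at their own pace and stop on an object; the grip force is fixed at half the most. Time passes only in rows, so rows that repeat a pose let the fingers close. It gives the time, the measured TCP pose, the force, the opening and the grip force at its end, in the units of the state.
- bot.get_obs(): the state, without advancing time (a new reading comes with each control period).
- camera(name): name is "side" or "top" or "wrist"; returns the picture (480x640x3 uint8, red, green, blue); there is no depth.
- camera_model(name): a dict with "fx", "fy", "cx", "cy" (pixels), "R" (3x3) and "t" (3): a world point X has camera coordinates R X + t. Camera axes: x right, y down, z forward; pixel columns grow to the right and rows downward; lengths in m; the calibration is good to about 2 mm. A picture is of the moment at which its call begins: read the wrist's pose just before it. camera_model takes no time and is no camera call; for the wrist camera it gives the pose at the moment of the call.
- job_done(): hands the job in; it is judged then, once.
The state is a dict: "t": time; "joint_pos": joint angles; "joint_velocities": joint speeds; "joint_efforts": joint torques, N m; "position": TCP position; "tcp_rot": TCP orientation; "ft_force": force on the tool from outside, world axes, zero at the start; "wrist_torque": the same for the moment, N m; "gripper_width": finger opening in m; "grip_force": force on a finger pad.
Only numpy, scipy, OpenCV 4.12 (cv2) and the standard library are available. Lean on these libraries where they do the work, as an engineer would, in place of code of your own. Each camera call takes 0.05 s, during which the arm holds its last target. There are 200 camera calls.

TASK

Slide the clear guard window of the dry box fully open; inside, loosen the purge valve's lock ring, turn the valve knob until its pointer lines up with the white set-point tab, and tighten the lock ring fully again without disturbing that setting (never turn the knob while the ring is tight). Lay every part that is out on the bench for dry storage (photodiode head, window cap, kraft packet; not all of them are always there) flat in the box's long lane, side by side and not on one another, and slide the window fully shut. Leave the masking tape, the ring and the blower where they are.

Things in the scene. Friction and masses are not known exactly. Their poses are not given: they have to be found in the camera images.
- dry_box: aluminium dry box fixed on the bench left of the robot; origin on the bench under the chamber's centre, z up, y along the box (roughly to the robot's left), x across it (roughly away from the robot). Chamber inside: x -105..105, y -115..115 mm, floor at z 6, walls 6 thick and 46 high (track lips to 56). The side walls run on to y = 251 mm as rails for the open window
- lane (a point): centre of the floor (z 6 mm) of the lane for the parts: the half of the chamber nearest the robot, box x -105..4, y -115..115 mm, with a dark liner. A lip, 3 mm thick at box x = 6 mm, top at z 18 mm, parts it from the valve's half
- guard (a joint): travel of the clear guard window (240 mm along y, top face at box z 53 mm) in m: 0 = shut over the whole chamber, 0.235 = fully open, slid along the box's +y off the chamber; about 1.5 N of friction, stays where left
- guard_handle (a point): middle of the window's black bow handle: a round bar 10 mm thick, 60 mm long along the box's x, its axis 17 mm above the window's top face (box z 70 mm) and free below; moves with the window. With the window shut it is at box x -30, y -70 mm
- lock_ring (a joint): angle of the valve's lock ring in rad about the vertical valve axis, growing counter-clockwise seen from above: 0 = tight, 1.05 = fully loose (stops at both ends); friction 0.12 N m, stays where left. Loose enough above 0.7
- lock_post (a point): on the axis of the lock ring's upright steel post, 8 mm below its top: 12 mm thick, box z 15 to 45 mm, 55 mm from the valve axis on a radial arm (arm's top at z 21 mm); moves with the ring. Direction from the valve axis: 85 deg from box +x towards +y when tight, 145 deg when loose. Keep fingertips above z 24 mm here
- valve_axis (a point): centre of the valve knob's grip bar, on the valve axis (box x 55, y 15, z 38 mm). The bar is 10 mm thick, 40 mm long, z 30..46 mm, standing on a disc of 20 mm radius; the lock ring's post is 55 mm off, so do not open the fingers wide
- adjuster (a joint): angle of the valve knob in rad, counter-clockwise from above, zero when the bar lies along box x with the pointer to +x; range -0.6 to 2.8; friction 0.05 N m, stays where left
- pointer_tip (a point): on the white pointer at one end of the knob's black bar, 30 mm from the valve axis; a white line on the bar's top marks the same half
- setpoint (a joint): angle of the white set-point tab round the valve axis, same zero and direction as the knob: the knob is set when its angle equals this one. Cannot be moved by touching
- tab_tip (a point): on the white set-point tab at the edge of the fixed black bezel under the knob, 30 mm from the valve axis: directly under the pointer tip when the knob is set
- sensor_head_c (a point): on the axis of the round black photodiode head, half-way up: a drum 44 mm across, 23 mm high over its raised rim (the drum itself 20 mm), with an 8 mm thick side stub that reaches 34 mm from the axis towards its -y; lies on the bench right of the robot, may be absent
- window_cap_c (a point): centre, half-way up, of the round black cap with white insert, 61 mm across, 13 mm high; may be absent
- kraft_packet_c (a point): centre, half-way up, of the brown kraft packet of lens tissue, a stiff block 45 mm along x, 62 mm along y, 10 mm high; may be absent
- kf_ring: bystander: steel centring ring with black O-ring, 41 mm across, 14 mm high, on the bench right; origin under its centre
- tape_roll: bystander: roll of masking tape, 59 mm across, 18 mm high, on the bench right; origin under its centre
- blower_bulb: bystander: black rubber dust blower standing 90 mm high, 52 mm across, behind the box; origin under its centre

How it is judged:
By the outcome, as a careful person would: the job done as asked, in the order asked, and still so for the second after the job is handed in, with the robot touching nothing.
Of sensor_head, window_cap, kraft_packet only 2 to 3 are there at a start; the rules pass over those that are not, and their reading is None.
At some moment in a run one of sensor_head, window_cap, kraft_packet may be knocked a few centimetres aside while the robot is not near it.
It also fails if it takes over 210 s, if anything falls off the work surface, if the arm or the gripper's body presses on something with over 40 N, if the wrist force passes 120 N, or if a joint passes its speed limit or range.

## Working session

There is one attempt and no reset: what is moved stays moved. The work goes in short steps, Python scripts to look and compute and a tool call to move; the robot and the scene stay as the last step left them, time stands still between calls to the robot, and variables do not carry over. Pictures are saved under pics/ and viewed, at most 14 in all, crops included, and the job is handed in when it is done.

Besides the shell and the picture viewer there is one more tool, called after ">>>" by a JSON object that holds its "method" and its "body", one argument or row to a line. servo_tool: Moves the arm, as the interface text tells. Its arguments: {"type":"object","properties":{"targets":{"type":"array"}},"required":["targets"]}

```bash
mkdir -p pics; ls
python3 - <<'E'
from cell import bot,camera,camera_model
import cv2
for n in ["side","top"]:
    im=camera(n); cv2.imwrite(f"pics/{n}0.png",im[:,:,::-1]); m=camera_model(n); print(n,m)
o=bot.get_obs(); print(o)
E
```

```text
pics
side {'fx': 480.98372114181626, 'fy': 480.98372114181626, 'cx': 318.1457259245248, 'cy': 235.45554282943772, 'R': array([[-0.91558739, -0.40205139,  0.00737602],
       [-0.18050852,  0.39454092, -0.90097399],
       [ 0.3593277 , -0.82625187, -0.43381039]]), 't': array([0.4849064 , 0.18533847, 1.04346743])}
top {'fx': 439.1456220432911, 'fy': 439.1456220432911, 'cx': 322.06524252962356, 'cy': 239.47398252822654, 'R': array([[ 0.01017484, -0.999943  ,  0.00323429],
       [-0.99934472, -0.01028101, -0.03470486],
       [ 0.03473614, -0.00287906, -0.99939237]]), 't': array([-0.03023049,  0.50924629,  1.06484317])}
{'t': 0.1, 'joint_pos': array([-1.36064495e+00,  4.91489682e-01,  1.55939335e+00,  1.70856951e-05,
        1.09168237e+00, -1.05618993e-01]), 'joint_velocities': array([ 0.0008839 , -0.00198332, -0.00104791,  0.00060414, -0.00058084,
        0.00094933]), 'joint_efforts': array([ 2.88742791e-03, -6.13624549e+01, -2.58604163e+01,  6.94373692e-02,
        4.70165885e-02, -5.58158524e-05]), 'position': array([ 0.19406277, -0.59388508,  0.21412448]), 'tcp_rot': array([ 9.87562507e-01,  1.57226135e-01, -1.78405985e-05, -4.86104699e-04]), 'ft_force': array([-0.03650903,  0.7583719 ,  0.00461767]), 'wrist_torque': array([0.05184583, 0.03019867, 0.03960167]), 'grip_force': 0.0, 'gripper_width': 0.09540975154848542}
```

View pics/side0.png

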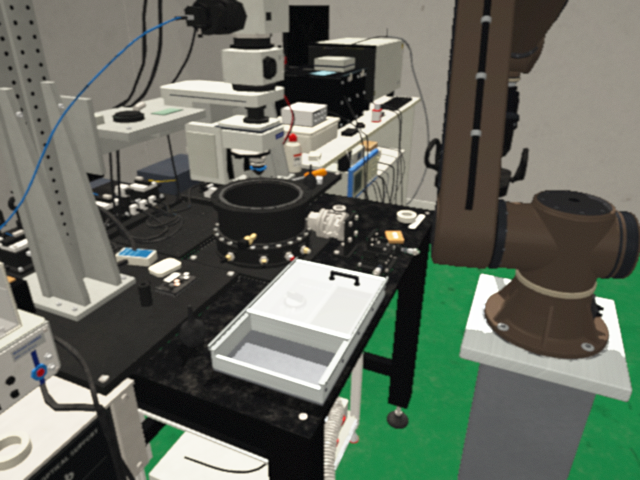

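View pics/top0.png

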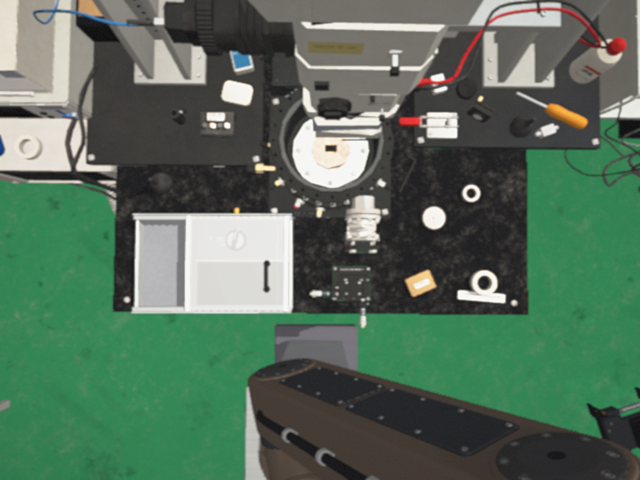

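The side view shows the box with its window shut: handle near (345,275), open rails towards the front. In the top view the box spans cols 134–292 and rows 213–312. The handle is at (267,276), packet (420,283), cap (433,217), KF ring (471,193) and tape (484,281). No head is obvious, so I'll enlarge.

```bash
cat > h.py <<'E'
import numpy as np, cv2
from cell import bot,camera,camera_model
from scipy.spatial.transform import Rotation as Rn
def ray(m,uv):
    d=m["R"].T@np.array([(uv[0]-m["cx"])/m["fx"],(uv[1]-m["cy"])/m["fy"],1]); return -m["R"].T@m["t"],d
def onz(m,uv,z):
    c,d=ray(m,uv); return c+d*(z-c[2])/d[2]
def proj(m,X):
    p=m["R"]@np.asarray(X)+m["t"]; return np.array([m["fx"]*p[0]/p[2]+m["cx"],m["fy"]*p[1]/p[2]+m["cy"]])
def tri(obs):
    A=np.zeros((3,3));b=np.zeros(3);L=[]
    for m,uv in obs:
        c,d=ray(m,uv);d=d/np.linalg.norm(d);P=np.eye(3)-np.outer(d,d);A+=P;b+=P@c;L.append((c,P))
    X=np.linalg.solve(A,b); return X,[float(np.linalg.norm(P@(X-c)))*1e3 for c,P in L]
def crop(im,x0,y0,x1,y1,s):
    return cv2.resize(im[y0:y1,x0:x1],None,fx=s,fy=s,interpolation=cv2.INTER_CUBIC)
E
python3 - <<'E'
from h import *
T=cv2.imread("pics/top0.png");S=cv2.imread("pics/side0.png")
a=crop(T,120,200,310,325,4);b=crop(T,390,160,540,320,3.7)
cv2.imwrite("pics/c1.png",a)
b=crop(T,380,165,530,310,4); b=cv2.convertScaleAbs(b,alpha=1.6,beta=20)
cv2.imwrite("pics/c2.png",b)
m=camera_model("top")
for n,uv,z in [("corner1",(292,213),.056),("c2",(292,312),.056),("c3",(134,213),.056),("c4",(134,312),.056),("handle",(267,276),.07),("packet",(420,283),.01),("cap",(433,217),.013)]: print(n,onz(m,uv,z).round(4))
E
```

```text
corner1 [0.5692 0.0462 0.056 ]
c2 [0.3385 0.0433 0.056 ]
c3 [0.5653 0.4157 0.056 ]
c4 [0.335  0.4099 0.056 ]
handle [0.4221 0.1008 0.07  ]
packet [ 0.4059 -0.2646  0.01  ]
cap [ 0.5671 -0.2953  0.013 ]
```

View pics/c1.png

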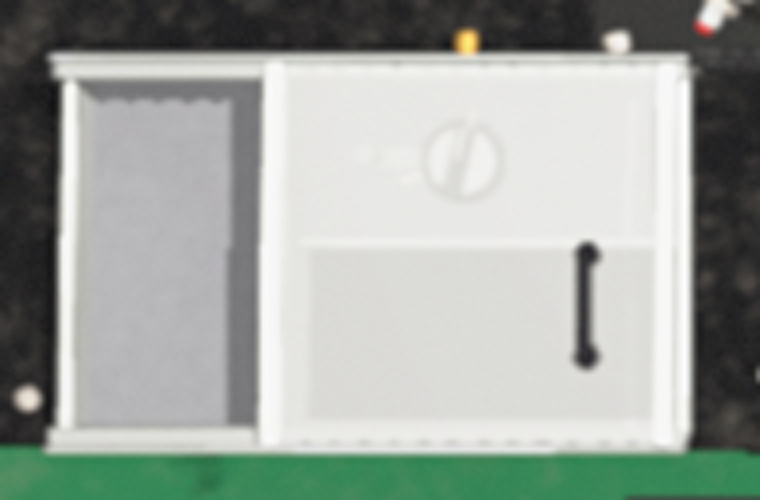

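View pics/c2.png

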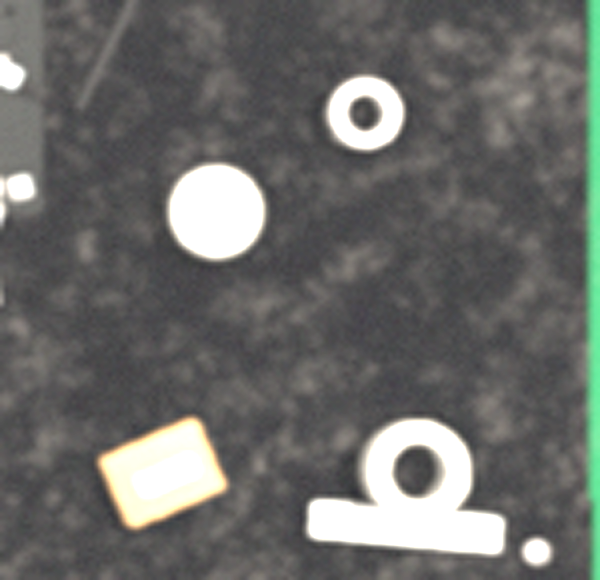

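The crops show the packet (centre about 420.5,283, tilted about 17°), the cap (434,217), the ring, and the tape beside a white bar. There's no black drum visible, which I'll check with the wrist camera. I'll move over the parts first.

```bash
cat >> h.py <<'E'
def go(x,y,z,yawdeg):
    "print turn + shift from present pose to TCP x,y,z pointing down, tool x at yaw"
    o=bot.get_obs(); R=Rn.from_quat(o["tcp_rot"]); p=o["position"]
    best=None
    G=Rn.from_euler("z",yawdeg,degrees=True)*Rn.from_euler("x",180,degrees=True)
    rv=(R.inv()*G).as_rotvec(degrees=True); d=R.inv().apply(np.array([x,y,z])-p)*1e3
    print("go turn",rv.round(1),"shift",d.round(1),"| pos",p.round(4),"yaw",np.degrees(np.arctan2(R.as_matrix()[1,0],R.as_matrix()[0,0])).round(2),"j6",o["joint_pos"][5].round(2),"w",round(o["gripper_width"]*1e3,1),"t",o["t"])
E
python3 -c "
from h import *
go(.44,-.33,.33,0)"
```

```text
go turn [-0.1  0.  18.1] shift [ 315.7 -174.6 -115.7] | pos [ 0.1941 -0.5939  0.2141] yaw 18.09 j6 -0.11 w 95.4 t 0.1
```

>>> {"method": "servo_tool", "body": {
  "targets": [
    [0, 0, 18, 316, -175, -116, 0],
    [0, 0, 18, 316, -175, -116, 0],
    [0, 0, 18, 316, -175, -116, 0],
    [0, 0, 18, 316, -175, -116, 0],
    [0, 0, 18, 316, -175, -116, 0]
  ]
}}

```text
t: 0.72
position: [0.3978, -0.3746, 0.3107]
tcp_rot: [1.0, 0.001, -0.0, -0.0]
ft_force: [1.5, -0.2, 0.7]
gripper_width: 0.0953
grip_force: 0.0
```

>>> {"method": "servo_tool", "body": {
  "targets": [
    [0, 0, 0, 0, 0, 0, 0],
    [0, 0, 0, 0, 0, 0, 0],
    [0, 0, 0, 0, 0, 0, 0]
  ]
}}

```text
t: 1.1
position: [0.3959, -0.377, 0.3095]
tcp_rot: [1.0, 0.0, -0.0, -0.0]
ft_force: [0.2, 1.1, -0.5]
gripper_width: 0.0951
grip_force: 0.0
```

Run:
```python
from h import *
go(.44,-.33,.33,0)
import pickle
m=camera_model("wrist"); im=camera("wrist")[:,:,::-1]; cv2.imwrite("pics/w1.png",im); pickle.dump(m,open("w1.pkl","wb"))
print((-m["R"].T@m["t"]).round(4),m["R"].round(3),m["fx"])
```

```text
go turn [-0.  0.  0.] shift [ 44.1 -47.  -20.5] | pos [ 0.3959 -0.377   0.3095] yaw 0.01 j6 0.69 w 95.1 t 1.1
[ 0.4752 -0.3778  0.4787] [[-0.    -1.    -0.001]
 [-0.959 -0.     0.283]
 [-0.283  0.001 -0.959]] 344.2006018628717
```

View pics/w1.png

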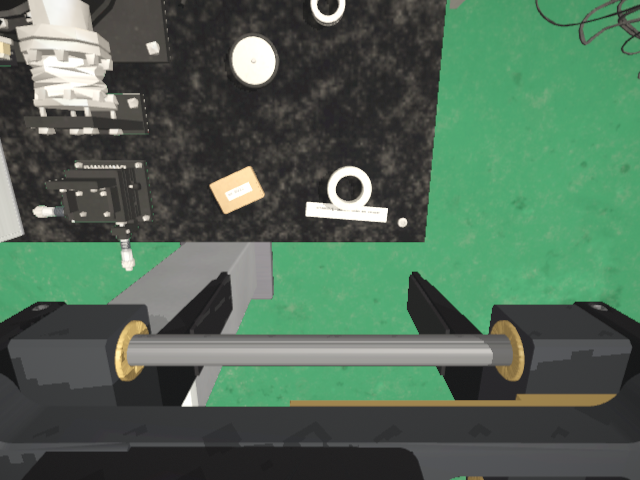

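The wrist view shows the packet at (237,190), cap (254,61), tape (349,188) and KF ring (327,8). There's no head on the bench. I'll triangulate the parts with the top view, then go to the box.

Run:
```python
from h import *
import pickle
w=pickle.load(open("w1.pkl","rb"));t=camera_model("top")
f=lambda u,v:(380+u/4-.4,165+v/4-.4)
for n,a,b in [("packet",f(163,473),(237,190)),("cap",f(217,211),(254.5,60.5))]:
    X,r=tri([(t,a),(w,b)]);print(n,X.round(4),np.round(r,1), onz(w,b,.012).round(4))
# packet corners
for c in [(210,187),(250,167),(264,190),(224,213)]: print(onz(w,c,.01).round(4))
go(.38,.10,.25,0)
```

```text
packet [ 0.4065 -0.2653  0.0107] [0.2 0.2] [ 0.4069 -0.2656  0.012 ]
cap [ 0.5661 -0.2977  0.0115] [0.2 0.2] [ 0.5658 -0.2978  0.012 ]
[ 0.4106 -0.2286  0.01  ]
[ 0.4374 -0.2846  0.01  ]
[ 0.4066 -0.3019  0.01  ]
[ 0.3746 -0.2449  0.01  ]
go turn [-0.  0. -0.] shift [ -15.9 -477.    59.9] | pos [ 0.3959 -0.3771  0.3096] yaw -0.01 j6 0.69 w 95.1 t 1.15
```

>>> {"method": "servo_tool", "body": {
  "targets": [
    [0, 0, 0, 24, -312, 30, 0],
    [0, 0, 0, 24, -312, 30, 0],
    [0, 0, 0, 24, -312, 30, 0],
    [0, 0, 0, 24, -312, 30, 0],
    [0, 0, 0, 24, -312, 30, 0]
  ]
}}

```text
t: 1.78
position: [0.4198, -0.0651, 0.2801]
tcp_rot: [1.0, -0.0, 0.0, 0.0]
ft_force: [0.4, -0.9, 0.3]
gripper_width: 0.095
grip_force: 0.0
```

>>> {"method": "servo_tool", "body": {
  "targets": [
    [0, 0, 0, 0, -205, 30, 0],
    [0, 0, 0, 0, -205, 30, 0],
    [0, 0, 0, 0, -205, 30, 0],
    [0, 0, 0, 0, -205, 30, 0],
    [0, 0, 0, 0, -205, 30, 0]
  ]
}}

```text
t: 2.4
position: [0.4197, 0.1393, 0.2498]
tcp_rot: [1.0, 0.001, -0.001, 0.0]
ft_force: [-0.1, 0.2, -0.0]
gripper_width: 0.0951
grip_force: 0.0
```

Run:
```python
from h import *
go(.42,.14,.25,0)
import pickle
m=camera_model("wrist"); im=camera("wrist")[:,:,::-1]; cv2.imwrite("pics/w2.png",im); pickle.dump(m,open("w2.pkl","wb"))
```

```text
go turn [0.  0.1 0.2] shift [ 0.3 -0.7 -0.2] | pos [0.4197 0.1393 0.2498] yaw 0.17 j6 1.74 w 95.1 t 2.4
```

View pics/w2.png

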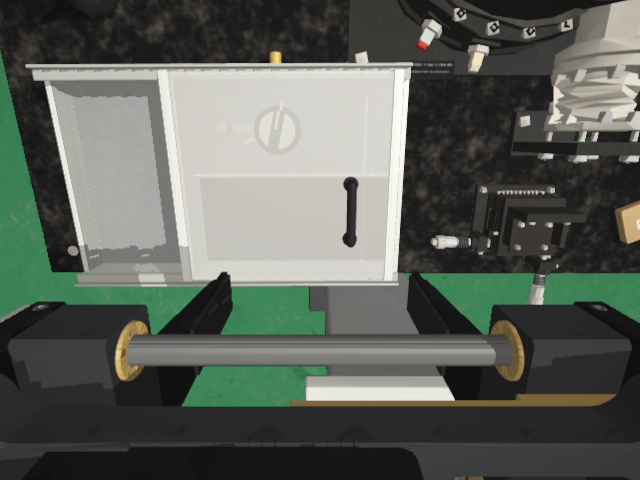

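The handle runs from (351,184) to (349,240). The knob is at (277,130), and the post shows faintly to its left near (225,127), which is the tight position.

Run:
```python
from h import *
import pickle
w=pickle.load(open("w2.pkl","rb"));t=camera_model("top")
f=lambda u,v:(120+u/4-.4,200+v/4-.4)
P=[]
for a,b in [(f(587,252),(351,184)),(f(587,358),(349,240))]:
    X,r=tri([(t,a),(w,b)]);print("handle",X.round(4),np.round(r,1),onz(w,b,.07).round(4));P.append(X)
# box corners (outer, top lips) wrist
for n,b in [("near right",(396,283)),("far right",(409,64)),("far left",(29,68)),("near left",(80,284))]: print(n,onz(w,b,.056).round(4))
print("valve",onz(w,(277,130),.046).round(4))
go(.42,.10,.15,0.6)
```

```text
handle [0.4522 0.1051 0.0531] [0.4 0.4] [0.454  0.1068 0.07  ]
handle [0.39   0.1049 0.0509] [0.9 0.9] [0.395  0.1072 0.07  ]
near right [0.3397 0.0508 0.056 ]
far right [0.5666 0.0533 0.056 ]
far left [0.5621 0.4175 0.056 ]
near left [0.3375 0.4122 0.056 ]
valve [0.5063 0.1827 0.046 ]
go turn [ 0.   0.  -0.5] shift [  0.1  38.4 100. ] | pos [0.4199 0.1385 0.25  ] yaw 0.11 j6 1.74 w 95.0 t 2.45
```

Height from the long baseline came out poorly (52 against 70 mm). I'll take a second, lower wrist view to settle it.

>>> {"method": "servo_tool", "body": {
  "targets": [
    [0, 0, 0, -20, 33, 85, 0],
    [0, 0, 0, -20, 33, 85, 0],
    [0, 0, 0, -20, 33, 85, 0],
    [0, 0, 0, -20, 33, 85, 0]
  ]
}}

```text
t: 2.95
position: [0.401, 0.1054, 0.1664]
tcp_rot: [1.0, 0.0, 0.001, -0.0]
ft_force: [-0.2, 0.2, -0.7]
gripper_width: 0.0951
grip_force: 0.0
```

Run:
```python
from h import *
go(.424,.106,.061,0)
import pickle
m=camera_model("wrist"); im=camera("wrist")[:,:,::-1]; cv2.imwrite("pics/w3.png",im); pickle.dump(m,open("w3.pkl","wb"))
```

```text
go turn [-0.  -0.1  0. ] shift [ 22.8  -0.6 105.5] | pos [0.401  0.1054 0.1664] yaw 0.0 j6 1.67 w 95.1 t 2.95
```

View pics/w3.png

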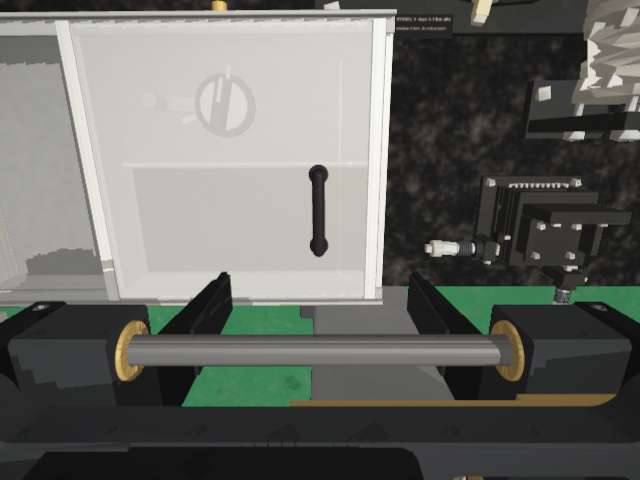

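The handle ends are now at (318.5,173) and (319,246). Through the window, the pointer is near (228,72), the white tab near (188,121) and the post near (152,101).

Run:
```python
from h import *
import pickle
w=pickle.load(open("w2.pkl","rb"));w3=pickle.load(open("w3.pkl","rb"))
for a,b in [((351,184),(318.5,173)),((349,240),(319,246))]:
    X,r=tri([(w,a),(w3,b)]);print(X.round(4),np.round(r,1),onz(w3,b,.07).round(4))
v=onz(w3,(225,104),.046);print("valve",v)
for n,uv,z in [("ptr",(228,72),.036),("tab",(188,121),.03),("post",(152,101),.045)]:
  p=onz(w3,uv,z);print(n,p.round(4),np.degrees(np.arctan2(*(p-v)[[1,0]])))
```

```text
[0.4531 0.1057 0.0596] [0.5 0.5] [0.4545 0.1055 0.07  ]
[0.3883 0.1051 0.046 ] [0.4 0.4] [0.3962 0.1051 0.07  ]
valve [0.50586383 0.17913683 0.046     ]
ptr [0.5305 0.1775 0.036 ] -3.8193481885533926
tab [0.4939 0.2154 0.03  ] 108.20942756274613
post [0.5082 0.2368 0.045 ] 87.70936322252267
```

>>> {"method": "servo_tool", "body": {
  "targets": [
    [0, 0, 0, 24, 0, 50, 0],
    [0, 0, 0, 24, 0, 85, 0],
    [0, 0, 0, 24, 0, 100, 0],
    [0, 0, 0, 24, 0, 104, 0],
    [0, 0, 0, 24, 0, 104, 0]
  ]
}}

```text
t: 3.62
position: [0.4245, 0.1061, 0.0621]
tcp_rot: [1.0, 0.001, 0.001, -0.0]
ft_force: [-0.3, 0.6, -0.4]
gripper_width: 0.095
grip_force: 0.0
```

>>> {"method": "servo_tool", "body": {
  "targets": [
    [0, 0, 0, 0, 0, 0, 1],
    [0, 0, 0, 0, 0, 0, 1],
    [0, 0, 0, 0, 0, 0, 1],
    [0, 0, 0, 0, 0, 0, 1],
    [0, 0, 0, 0, 0, 0, 1]
  ]
}}

```text
t: 4.25
position: [0.4239, 0.1059, 0.0614]
tcp_rot: [1.0, 0.001, 0.0, 0.0]
ft_force: [0.0, 0.5, 0.2]
gripper_width: 0.0503
grip_force: 0.0
```

>>> {"method": "servo_tool", "body": {
  "targets": [
    [0, 0, 0, 0, 0, 0, 1],
    [0, 0, 0, 0, 0, 0, 1],
    [0, 0, 0, 0, 0, 0, 1],
    [0, 0, 0, 0, 0, 0, 1],
    [0, 0, 0, 0, 0, 0, 1]
  ]
}}

```text
t: 4.88
position: [0.4239, 0.1059, 0.0613]
tcp_rot: [1.0, 0.001, 0.0, 0.0]
ft_force: [-0.1, -0.4, -0.7]
gripper_width: 0.0095
grip_force: 30.0
```

>>> {"method": "servo_tool", "body": {
  "targets": [
    [0, 0, 0, 0, 0, 0, 1],
    [0, 0, 0, 0, -10, 0, 1],
    [0, 0, 0, 0, -20, 0, 1],
    [0, 0, 0, 0, -30, 0, 1],
    [0, 0, 0, 0, -40, 0, 1]
  ]
}}

```text
t: 5.5
position: [0.4236, 0.1468, 0.0613]
tcp_rot: [1.0, 0.001, -0.0, 0.0]
ft_force: [-0.4, -1.6, 1.0]
gripper_width: 0.009
grip_force: 30.0
```

>>> {"method": "servo_tool", "body": {
  "targets": [
    [0, 0, 0, 0, -22, 0, 1],
    [0, 0, 0, 0, -44, 0, 1],
    [0, 0, 0, -1, -66, 0, 1],
    [0, 0, 0, -1, -88, 0, 1],
    [0, 0, 0, -1, -110, 0, 1]
  ]
}}

```text
t: 6.12
position: [0.4228, 0.2573, 0.0613]
tcp_rot: [1.0, 0.001, 0.0, -0.0]
ft_force: [2.4, -2.0, -1.4]
gripper_width: 0.0092
grip_force: 30.0
```

>>> {"method": "servo_tool", "body": {
  "targets": [
    [0, 0, 0, 0, -22, 0, 1],
    [0, 0, 0, 0, -44, 0, 1],
    [0, 0, 0, -1, -66, 0, 1],
    [0, 0, 0, -1, -80, 0, 1],
    [0, 0, 0, -1, -86, 0, 1]
  ]
}}

```text
t: 6.75
position: [0.4217, 0.3373, 0.0611]
tcp_rot: [1.0, 0.003, -0.001, 0.005]
ft_force: [18.3, -60.3, 12.9]
gripper_width: 0.0126
grip_force: 30.0
```

>>> {"method": "servo_tool", "body": {
  "targets": [
    [0, 0, 0, 0, -1, 0, 1],
    [0, 0, 0, 0, -2, 0, 1],
    [0, 0, 0, 0, -3, 0, 1]
  ]
}}

```text
t: 7.12
position: [0.4217, 0.3383, 0.0611]
tcp_rot: [1.0, 0.002, -0.002, 0.006]
ft_force: [16.5, -61.1, 13.0]
gripper_width: 0.0147
grip_force: 30.0
```

The window is against its stop. I'll ease off and release.

>>> {"method": "servo_tool", "body": {
  "targets": [
    [0, 0, 0, 0, 3, 0, 1],
    [0, 0, 0, 0, 6, 0, 0.7],
    [0, 0, 0, 0, 6, 0, 0.7],
    [0, 0, 0, 0, 6, 0, 0.7],
    [0, 0, 0, 0, 6, 0, 0.7]
  ]
}}

```text
t: 7.75
position: [0.4212, 0.3395, 0.0613]
tcp_rot: [1.0, 0.001, -0.0, -0.0]
ft_force: [-0.1, 0.4, -0.5]
gripper_width: 0.0282
grip_force: 0.0
```

>>> {"method": "servo_tool", "body": {
  "targets": [
    [0, 0, 0, 0, 0, -40, 0.7],
    [0, 0, 0, 0, 0, -90, 0.7],
    [0, 0, 0, 0, 0, -130, 0.7],
    [0, 0, 0, 0, 0, -130, 0.7]
  ]
}}

```text
t: 8.25
position: [0.4222, 0.3399, 0.1941]
tcp_rot: [1.0, 0.001, 0.002, -0.001]
ft_force: [-0.3, 1.1, -0.4]
gripper_width: 0.0285
grip_force: 0.0
```

```bash
python3 -c "
from h import *
go(.42,.19,.20,0)"
```

```text
go turn [-0.2 -0.3  0.1] shift [ -2.5 149.9  -6.4] | pos [0.4222 0.3399 0.1941] yaw 0.13 j6 2.12 w 28.5 t 8.25
```

>>> {"method": "servo_tool", "body": {
  "targets": [
    [0, 0, 0, -2, 50, 0, 0.7],
    [0, 0, 0, -2, 100, 0, 0.7],
    [0, 0, 0, -2, 150, 0, 0.7],
    [0, 0, 0, -2, 150, 0, 0.7],
    [0, 0, 0, -2, 150, 0, 0.7]
  ]
}}

```text
t: 8.88
position: [0.4197, 0.1893, 0.1908]
tcp_rot: [1.0, 0.001, -0.0, 0.0]
ft_force: [0.3, -0.1, -0.2]
gripper_width: 0.0285
grip_force: 0.0
```

Run:
```python
from h import *
go(.44,.15,.15,0)
import pickle
m=camera_model("wrist"); im=camera("wrist")[:,:,::-1]; pickle.dump((m,im),open("w4.pkl","wb"))
cv2.imwrite("pics/w4.png",crop(im,160,40,420,240,3))
```

```text
go turn [0.  0.  0.1] shift [20.3 39.3 40.8] | pos [0.4197 0.1893 0.1908] yaw 0.07 j6 1.85 w 28.5 t 8.875
```

>>> {"method": "servo_tool", "body": {
  "targets": [
    [0, 0, 0, 25, 30, 25, 0.7],
    [0, 0, 0, 25, 40, 25, 0.7],
    [0, 0, 0, 25, 40, 25, 0.7],
    [0, 0, 0, 25, 40, 25, 0.7]
  ]
}}

```text
t: 9.43
position: [0.4445, 0.1498, 0.1668]
tcp_rot: [1.0, 0.001, 0.0, -0.0]
ft_force: [0.1, 0.3, 0.2]
gripper_width: 0.0284
grip_force: 0.0
```

Run:
```python
from h import *
go(.44,.15,.15,0)
import pickle
m=camera_model("wrist"); im=camera("wrist")[:,:,::-1]; pickle.dump((m,im),open("w5.pkl","wb"))
cv2.imwrite("pics/w5.png",crop(im,100,40,360,240,3))
```

```text
go turn [-0.  -0.   0.1] shift [-4.5 -0.2 16.8] | pos [0.4445 0.1498 0.1668] yaw 0.14 j6 1.75 w 28.4 t 9.425
```

View pics/w4.png

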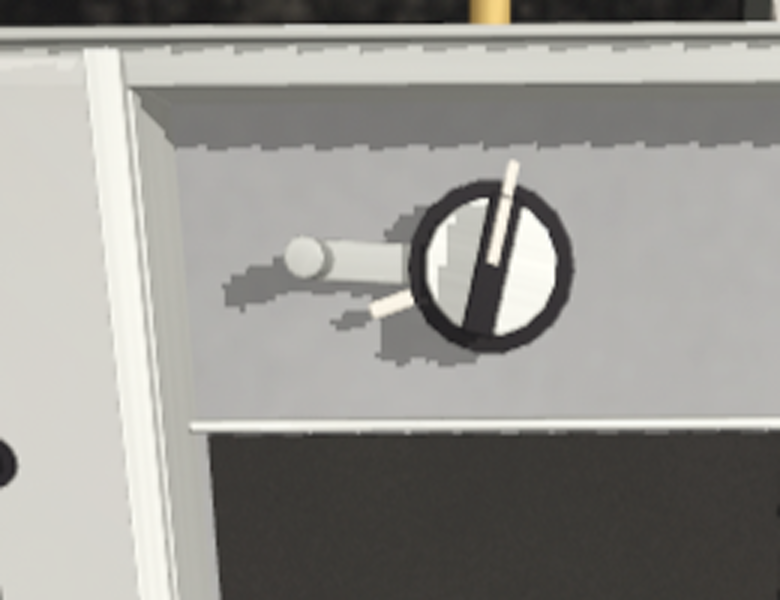

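View pics/w5.png

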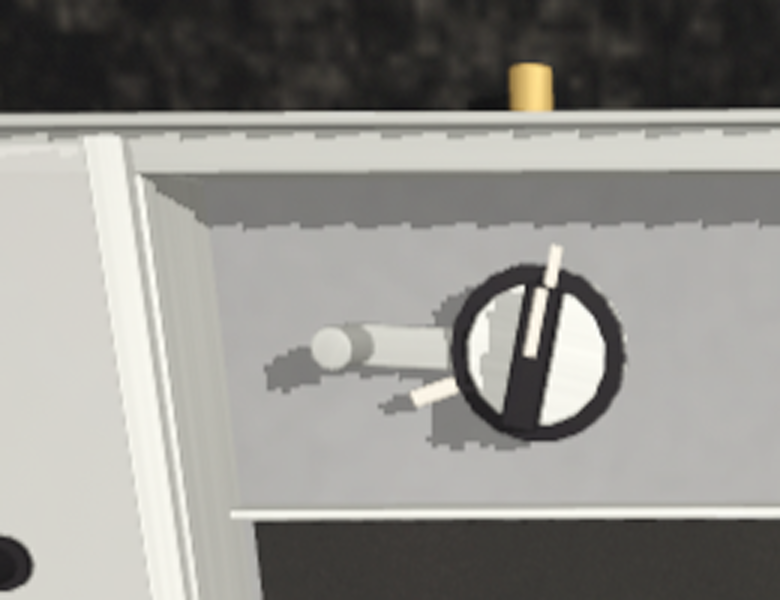

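Post top, knob, pointer and tab are all clear in both crops:

| Point | w4 crop px | w5 crop px |
|---|---|---|
| Post top | (304,257) | (331,347) |
| Bar centre | (493,265) | (531,356) |
| Pointer tip | (514,163) | (556,247) |
| Tab tip | (374,312) | (414,400) |

Run:
```python
from h import *
import pickle
m4,_=pickle.load(open("w4.pkl","rb"));m5,_=pickle.load(open("w5.pkl","rb"))
f4=lambda p:(160+p[0]/3-.33,40+p[1]/3-.33); f5=lambda p:(100+p[0]/3-.33,40+p[1]/3-.33)
pts=dict(post=((304,257),(331,347),.045),bar=((493,265),(531,356),.046),ptr=((514,163),(556,247),.036),tab=((374,312),(414,400),.028),
 bez=((491,267),(539,353),.026),lipL=((192,426),(233,515),.018))
Z={}
for n,(a,b,z) in pts.items():
    X,r=tri([(m4,f4(a)),(m5,f5(b))]); q=(onz(m4,f4(a),z)+onz(m5,f5(b),z))/2; Z[n]=q
    print(n,X.round(4),np.round(r,1),"at z",z,onz(m4,f4(a),z).round(4),onz(m5,f5(b),z).round(4))
for n in ["post","ptr","tab"]:
    d=Z[n]-Z["bar"]; print(n,np.degrees(np.arctan2(d[1],d[0])).round(1),np.hypot(d[0],d[1]).round(4))
```

```text
post [0.5094 0.24   0.0425] [0.2 0.2] at z 0.045 [0.5091 0.2395 0.045 ] [0.5097 0.2394 0.045 ]
bar [0.5071 0.1848 0.0428] [0.2 0.2] at z 0.046 [0.5069 0.1847 0.046 ] [0.5075 0.1845 0.046 ]
ptr [0.5364 0.1785 0.0287] [0.1 0.1] at z 0.036 [0.5354 0.1786 0.036 ] [0.5362 0.1778 0.036 ]
tab [0.4936 0.2214 0.0281] [0.2 0.2] at z 0.028 [0.4935 0.2213 0.028 ] [0.4938 0.2215 0.028 ]
bez [0.507  0.185  0.0213] [0. 0.] at z 0.026 [0.5068 0.1851 0.026 ] [0.5072 0.1845 0.026 ]
lipL [0.4568 0.2836 0.0166] [0.1 0.1] at z 0.018 [0.4571 0.2832 0.018 ] [0.4571 0.2829 0.018 ]
post 87.7 0.0549
ptr -12.5 0.0293
tab 110.2 0.0392
```

Measurements agree with the stated sizes: post 55 mm from the axis at 87.7°, pointer at −12.5°, tab at 110.2°, so the knob must turn about +122.7°. Now the gripper goes over the post with the finger line tangential.

>>> {"method": "servo_tool", "body": {
  "targets": [
    [0, 0, -10, 20, -20, 0, 0.7],
    [0, 0, -20, 40, -50, 0, 0.7],
    [0, 0, -30, 65, -89, 0, 0.7],
    [0, 0, -40, 65, -89, 0, 0.7],
    [0, 0, -50, 65, -89, 0, 0.7]
  ]
}}

```text
t: 10.1
position: [0.5093, 0.2393, 0.1665]
tcp_rot: [0.904, 0.427, 0.0, 0.0]
ft_force: [-0.1, -0.2, -1.5]
gripper_width: 0.0287
grip_force: 0.0
```

>>> {"method": "servo_tool", "body": {
  "targets": [
    [0, 0, -10, 0, 0, 20, 0.7],
    [0, 0, -20, 0, 0, 40, 0.7],
    [0, 0, -30, 0, 0, 60, 0.7],
    [0, 0, -38, 0, 0, 60, 0.7],
    [0, 0, -38, 0, 0, 60, 0.7]
  ]
}}

```text
t: 10.72
position: [0.5094, 0.2387, 0.1065]
tcp_rot: [0.719, 0.695, 0.0, 0.0]
ft_force: [0.3, -0.1, 0.3]
gripper_width: 0.0285
grip_force: 0.0
```

```bash
python3 -c "
from h import *
go(.5094,.2394,.029,87.7)"
```

```text
go turn [ 0.  -0.   0.4] shift [ 0.7 -0.1 77.5] | pos [0.5094 0.2387 0.1065] yaw 88.08 j6 0.35 w 28.5 t 10.725
```

>>> {"method": "servo_tool", "body": {
  "targets": [
    [0, 0, 0, 0, 0, 30, 0.7],
    [0, 0, 0, 0, 0, 55, 0.7],
    [0, 0, 0, 0, 0, 70, 0.7],
    [0, 0, 0, 0.5, 0, 77, 0.7],
    [0, 0, 0, 0.5, 0, 77, 0.7]
  ]
}}

```text
t: 11.35
position: [0.5098, 0.2388, 0.0295]
tcp_rot: [0.719, 0.695, 0.0, 0.0]
ft_force: [0.1, 0.6, 0.8]
gripper_width: 0.0287
grip_force: 0.0
```

>>> {"method": "servo_tool", "body": {
  "targets": [
    [0, 0, 0, 0, 0, 0, 1],
    [0, 0, 0, 0, 0, 0, 1],
    [0, 0, 0, 0, 0, 0, 1],
    [0, 0, 0, 0, 0, 0, 1],
    [0, 0, 0, 0, 0, 0, 1]
  ]
}}

```text
t: 11.98
position: [0.5099, 0.2387, 0.0297]
tcp_rot: [0.719, 0.695, 0.0, 0.0]
ft_force: [-0.8, 1.0, 5.3]
gripper_width: 0.0112
grip_force: 30.0
```

>>> {"method": "servo_tool", "body": {
  "targets": [
    [0, 0, -10, -0.8, -9.5, 0, 1],
    [0, 0, -20, -3.3, -18.7, 0, 1],
    [0, 0, -30, -7.3, -27.3, 0, 1],
    [0, 0, -40, -12.8, -35.2, 0, 1],
    [0, 0, -50, -19.5, -41.9, 0, 1]
  ]
}}

```text
t: 12.6
position: [0.4676, 0.221, 0.0298]
tcp_rot: [0.355, 0.935, 0.001, 0.001]
ft_force: [2.7, 2.1, 3.8]
gripper_width: 0.0114
grip_force: 30.0
```

>>> {"method": "servo_tool", "body": {
  "targets": [
    [0, 0, -5, -0.2, -4.8, 0, 1],
    [0, 0, -5, -0.2, -4.8, 0, 1]
  ]
}}

```text
t: 12.85
position: [0.4643, 0.2168, 0.0297]
tcp_rot: [0.317, 0.949, 0.0, 0.0]
ft_force: [-0.3, 0.1, 7.1]
gripper_width: 0.0112
grip_force: 30.0
```

```bash
python3 -c "
from h import *
go(.507,.185,.15,88)
p=bot.get_obs()['position'];print(np.degrees(np.arctan2(p[1]-.185,p[0]-.507)),np.hypot(p[1]-.185,p[0]-.507),bot.get_obs()['ft_force'])"
```

```text
go turn [ 0.   0.  55.1] shift [ -53.3    0.3 -120.3] | pos [0.4643 0.2168 0.0297] yaw 143.08 j6 -0.62 w 11.2 t 12.85
143.32953021800043 0.053285768368433205 [-0.28055991  0.14384532  7.09597012]
```

The ring moved 55° freely. Release, lift and swing to the knob.

>>> {"method": "servo_tool", "body": {
  "targets": [
    [0, 0, 0, 0, 0, 0, 0.75],
    [0, 0, 0, 0, 0, 0, 0.75],
    [0, 0, 0, 0, 0, 0, 0.75],
    [0, 0, 0, 0, 0, -60, 0.75],
    [0, 0, 0, 0, 0, -90, 0.75]
  ]
}}

```text
t: 13.48
position: [0.4644, 0.2169, 0.1212]
tcp_rot: [0.317, 0.949, 0.0, 0.001]
ft_force: [-0.2, 0.8, 0.3]
gripper_width: 0.0238
grip_force: 0.0
```

>>> {"method": "servo_tool", "body": {
  "targets": [
    [0, 0, 10, -53, 0, -30, 0.75],
    [0, 0, 20, -53, 0, -30, 0.75],
    [0, 0, 30, -53, 0, -30, 0.75],
    [0, 0, 40, -53, 0, -30, 0.75],
    [0, 0, 50, -53, 0, -30, 0.75]
  ]
}}

```text
t: 14.1
position: [0.5063, 0.1849, 0.1492]
tcp_rot: [0.69, 0.724, -0.0, -0.0]
ft_force: [0.5, -0.4, 0.3]
gripper_width: 0.0238
grip_force: 0.0
```

>>> {"method": "servo_tool", "body": {
  "targets": [
    [0, 0, 10, 0, 0, 0, 0.75],
    [0, 0, 20, 0, 0, 0, 0.75],
    [0, 0, 30, 0, 0, 0, 0.75],
    [0, 0, 40, 0, 0, 0, 0.75],
    [0, 0, 50, 0, 0, 0, 0.75]
  ]
}}

```text
t: 14.72
position: [0.5063, 0.1849, 0.1491]
tcp_rot: [0.931, 0.364, -0.0, 0.0]
ft_force: [0.2, -0.2, 0.3]
gripper_width: 0.0239
grip_force: 0.0
```

>>> {"method": "servo_tool", "body": {
  "targets": [
    [0, 0, 10, 0, 0, 0, 0.75],
    [0, 0, 20, 0, 0, 0, 0.75],
    [0, 0, 30, 0, 0, 0, 0.75],
    [0, 0, 40, 0, 0, 0, 0.75],
    [0, 0, 50, 0, 0, 0, 0.75]
  ]
}}

```text
t: 15.35
position: [0.5063, 0.1849, 0.1491]
tcp_rot: [0.998, -0.063, -0.0, 0.0]
ft_force: [1.0, -0.2, -0.6]
gripper_width: 0.024
grip_force: 0.0
```

```bash
python3 -c "
from h import *
go(.507,.1848,.034,-12.5)"
```

```text
go turn [0.  0.  5.2] shift [  0.8   0.  115.1] | pos [0.5063 0.1849 0.1491] yaw -7.26 j6 1.93 w 24.0 t 15.35
```

>>> {"method": "servo_tool", "body": {
  "targets": [
    [0, 0, 5.2, 1, 0, 50, 0.75],
    [0, 0, 5.2, 1, 0, 95, 0.75],
    [0, 0, 5.2, 1, 0, 115, 0.75],
    [0, 0, 5.2, 1, 0, 115, 0.75]
  ]
}}

```text
t: 15.85
position: [0.5068, 0.1847, 0.0332]
tcp_rot: [0.994, -0.106, -0.001, 0.0]
ft_force: [0.2, 0.1, 0.4]
gripper_width: 0.0238
grip_force: 0.0
```

>>> {"method": "servo_tool", "body": {
  "targets": [
    [0, 0, 0, 0, 0, 0, 1],
    [0, 0, 0, 0, 0, 0, 1],
    [0, 0, 0, 0, 0, 0, 1],
    [0, 0, 0, 0, 0, 0, 1]
  ]
}}

```text
t: 16.35
position: [0.508, 0.1855, 0.0354]
tcp_rot: [0.994, -0.106, 0.001, -0.001]
ft_force: [0.7, 4.4, -0.5]
gripper_width: 0.0095
grip_force: 30.0
```

```bash
python3 -c "
from h import *
go(.507,.1848,.034,110.2);print(bot.get_obs()['ft_force'],bot.get_obs()['wrist_torque'])"
```

```text
go turn [ 1.000e-01 -2.000e-01 -1.223e+02] shift [-0.9  0.9  1.3] | pos [0.508  0.1855 0.0354] yaw -12.12 j6 2.01 w 9.5 t 16.35
[ 0.68850383  4.36125919 -0.47441584] [ 0.84353509  0.03307751 -0.07540133]
```

>>> {"method": "servo_tool", "body": {
  "targets": [
    [0, 0, -10, 0, 0, 0, 1],
    [0, 0, -20, 0, 0, 0, 1],
    [0, 0, -30, 0, 0, 0, 1],
    [0, 0, -40, 0, 0, 0, 1],
    [0, 0, -50, 0, 0, 0, 1]
  ]
}}

```text
t: 16.98
position: [0.5079, 0.1861, 0.0353]
tcp_rot: [0.945, 0.327, 0.001, -0.0]
ft_force: [-1.7, 10.7, 0.8]
gripper_width: 0.0097
grip_force: 30.0
```

>>> {"method": "servo_tool", "body": {
  "targets": [
    [0, 0, -10, 0, 0, 0, 1],
    [0, 0, -20, 0, 0, 0, 1],
    [0, 0, -30, 0, 0, 0, 1],
    [0, 0, -40, 0, 0, 0, 1],
    [0, 0, -50, 0, 0, 0, 1]
  ]
}}

```text
t: 17.6
position: [0.5073, 0.1863, 0.0353]
tcp_rot: [0.718, 0.696, 0.001, -0.0]
ft_force: [-4.2, 14.1, 2.0]
gripper_width: 0.0101
grip_force: 30.0
```

>>> {"method": "servo_tool", "body": {
  "targets": [
    [0, 0, -10, 0, 0, 0, 1],
    [0, 0, -20, 0, 0, 0, 1],
    [0, 0, -22.3, 0, 0, 0, 1],
    [0, 0, -22.3, 0, 0, 0, 1]
  ]
}}

```text
t: 18.1
position: [0.507, 0.1863, 0.0353]
tcp_rot: [0.572, 0.82, 0.001, -0.0]
ft_force: [-5.0, 13.4, 3.9]
gripper_width: 0.0097
grip_force: 30.0
```

```bash
python3 -c "
from h import *
go(.507,.1848,.034,110.2);print(bot.get_obs()['ft_force'],bot.get_obs()['wrist_torque'])"
```

```text
go turn [ 0.1 -0.1  0. ] shift [-1.4 -0.5  1.3] | pos [0.507  0.1863 0.0353] yaw 110.21 j6 -0.13 w 9.7 t 18.1
[-5.02550196 13.36645642  3.87907456] [2.57572837e+00 7.57747020e-01 2.25357679e-03]
```

>>> {"method": "servo_tool", "body": {
  "targets": [
    [0, 0, 0, 0, 0, 0, 0.75],
    [0, 0, 0, 0, 0, 0, 0.75],
    [0, 0, 0, 0, 0, 0, 0.75],
    [0, 0, 0, 0, 0, -50, 0.75],
    [0, 0, 0, 0, 0, -90, 0.75]
  ]
}}

```text
t: 18.73
position: [0.5075, 0.1847, 0.1257]
tcp_rot: [0.572, 0.82, -0.0, 0.0]
ft_force: [-0.8, -0.6, 0.5]
gripper_width: 0.0238
grip_force: 0.0
```

>>> {"method": "servo_tool", "body": {
  "targets": [
    [0, 0, 0, -60, 0, -10, 0.75],
    [0, 0, 0, -80, 0, -10, 0.75],
    [0, 0, 0, -80, 0, -10, 0.75],
    [0, 0, 0, -80, 0, -10, 0.75]
  ]
}}

```text
t: 19.23
position: [0.5345, 0.1103, 0.1337]
tcp_rot: [0.572, 0.82, -0.0, -0.001]
ft_force: [-0.3, 0.1, -0.3]
gripper_width: 0.0238
grip_force: 0.0
```

Run:
```python
from h import *
go(.507,.187,.034,110.2)
import pickle
m=camera_model("wrist"); im=camera("wrist")[:,:,::-1]; pickle.dump((m,im),open("w6.pkl","wb"))
print(proj(m,[.507,.186,.046]))
cv2.imwrite("pics/w6.png",crop(im,220,80,420,230,4))
```

```text
go turn [-0.1 -0.  -0. ] shift [81.5  0.8 99.8] | pos [0.5345 0.1103 0.1337] yaw 110.18 j6 -0.27 w 23.8 t 19.225
[320.88925352 136.03851217]
```

View pics/w6.png

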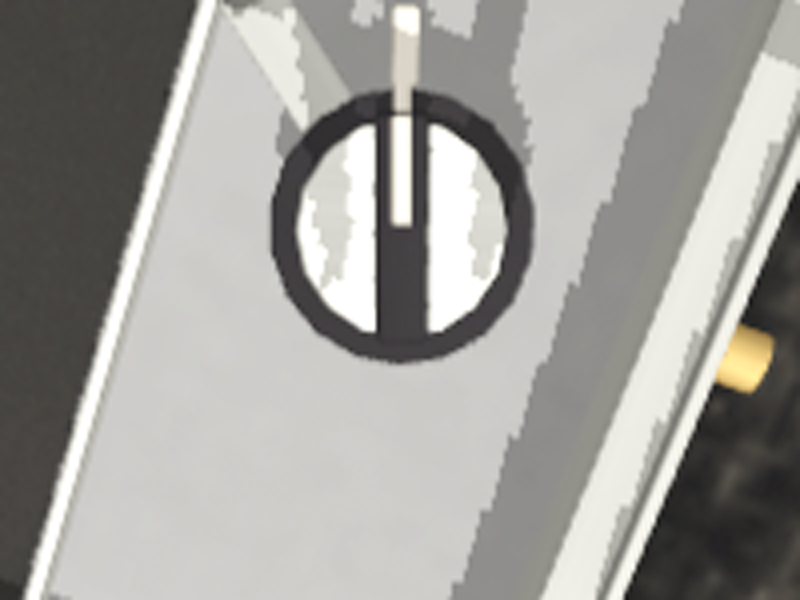

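The pointer lies over the tab in line to within about 1°. I'll measure the residual.

Run:
```python
from h import *
import pickle
m,im=pickle.load(open("w6.pkl","rb"))
R=im[:,:,2].astype(int)
for r in range(80,142,3): print(r,R[r,312:332])
```

```text
80 [205 202 186 180 146 146 145 145 145 144 145 145 145 145 161 204 204 204
 204 205]
83 [200 184 204 197 146 157 217 255 255 255 255 255 249 145 143 144 160 204
 204 205]
86 [173 145 145 145 145 154 199 250 255 255 255 255 247 144 144 151 176 176
 182 203]
89 [145 145 145 145 145 150 180 216 217 218 219 218 200 144 144 144 144 144
 144 144]
92 [145 146 145 145 145 151 183 216 217 218 219 215 185 144 144 144 144 144
 144 144]
95 [145 146 146 145 145 155 192 218 218 218 218 215 184 144 145 144 144 144
 144 144]
98 [146 146 146 147 147 159 200 218 218 218 219 214 180 145 145 144 144 144
 144 144]
101 [147 147 147 147 147 149 175 218 218 217 203 165 152 146 146 146 145 145
 144 144]
104 [ 64  63  56  50  50  65 146 218 218 214 177  51  52  52  50  52  63  63
  72  84]
107 [ 68  65  49  45  45  52 117 188 188 184 156  46  46  46  53  69  69  70
  70  69]
110 [ 52  57  53  63  64 122 223 255 255 255 231  67  68  67  58  52  63  52
  52  52]
113 [255 200  54  63  65 122 223 255 255 255 231  67  68  68  81 192 255 255
 255 255]
116 [255 225  54  63  65 121 223 255 255 255 230  69  68  67  75 170 254 255
 255 255]
119 [255 223  54  63  65 121 223 255 255 255 231  68  69  68  70 183 255 255
 255 255]
122 [255 223  54  63  65 122 224 255 255 255 231  68  68  68  70 183 255 255
 255 255]
125 [255 199  54  63  65 121 223 255 255 255 231  68  69  68  80 190 255 255
 255 255]
128 [255 173  55  64  65 121 224 255 255 255 231  68  69  68  80 192 255 255
 255 255]
131 [255 228  54  64  65 120 223 255 255 255 231  69  68  69  70 187 255 255
 255 255]
134 [255 225  54  64  65 121 223 255 255 255 230  68  69  68  75 189 255 255
 255 255]
137 [255 200  53  63  67  67  68  68  67  68  70  70  69  69 113 217 255 255
 255 255]
140 [255 224  54  64  67  67  68  68  68  68  71  70  71  69 113 217 255 255
 255 255]
```

The tab sits about 1.4° clockwise of the pointer, so I'll regrip and trim.

>>> {"method": "servo_tool", "body": {
  "targets": [
    [0, 0, 0, 50, 0, 0, 0.75],
    [0, 0, 0, 81.5, 0.3, 0, 0.75],
    [0, 0, 0, 81.5, 0.3, 50, 0.75],
    [0, 0, 0, 81.5, 0.3, 85, 0.75],
    [0, 0, 0, 81.5, 0.3, 99, 0.75]
  ]
}}

```text
t: 19.9
position: [0.506, 0.187, 0.0335]
tcp_rot: [0.572, 0.82, -0.001, -0.001]
ft_force: [0.9, -0.4, 0.1]
gripper_width: 0.0239
grip_force: 0.0
```

>>> {"method": "servo_tool", "body": {
  "targets": [
    [0, 0, 0, 0, 0, 0, 0.75],
    [0, 0, 0, 0, 0, 0, 1],
    [0, 0, 0, 0, 0, 0, 1],
    [0, 0, 0, 0, 0, 0, 1],
    [0, 0, 0, 0, 0, 0, 1]
  ]
}}

```text
t: 20.52
position: [0.507, 0.1862, 0.0364]
tcp_rot: [0.572, 0.82, 0.0, 0.0]
ft_force: [-2.5, -1.0, 6.5]
gripper_width: 0.0097
grip_force: 30.0
```

>>> {"method": "servo_tool", "body": {
  "targets": [
    [0, 0, 1.4, 0, 0, 0, 1],
    [0, 0, 1.4, 0, 0, 0, 1],
    [0, 0, 1.4, 0, 0, 0, 1]
  ]
}}

```text
t: 20.9
position: [0.5071, 0.1863, 0.0364]
tcp_rot: [0.582, 0.813, 0.0, 0.0]
ft_force: [-2.5, -0.7, 5.8]
gripper_width: 0.0096
grip_force: 30.0
```

```bash
python3 -c "
from h import *
go(.507,.1848,.034,110.2);print(bot.get_obs()['ft_force'])"
```

```text
go turn [ 0.   0.  -1.4] shift [-1.3 -0.5  2.4] | pos [0.5071 0.1863 0.0364] yaw 108.79 j6 -0.1 w 9.6 t 20.9
[-2.53234492 -0.69959436  5.8147809 ]
```

>>> {"method": "servo_tool", "body": {
  "targets": [
    [0, 0, 0, 0, 0, 0, 0.75],
    [0, 0, 0, 0, 0, 0, 0.75],
    [0, 0, 0, 0, 0, 0, 0.75],
    [0, 0, 0, 0, 0, -50, 0.75],
    [0, 0, 0, 0, 0, -100, 0.75]
  ]
}}

```text
t: 21.52
position: [0.5069, 0.1863, 0.1362]
tcp_rot: [0.582, 0.813, -0.001, -0.0]
ft_force: [-0.6, -0.1, 1.2]
gripper_width: 0.0237
grip_force: 0.0
```

>>> {"method": "servo_tool", "body": {
  "targets": [
    [0, 0, 0, -60, 0, 0, 0.75],
    [0, 0, 0, -80, 0, 0, 0.75],
    [0, 0, 0, -80, 0, 0, 0.75],
    [0, 0, 0, -80, 0, 0, 0.75]
  ]
}}

```text
t: 22.02
position: [0.5325, 0.1112, 0.1349]
tcp_rot: [0.582, 0.813, -0.0, -0.0]
ft_force: [0.1, 0.1, -0.0]
gripper_width: 0.0236
grip_force: 0.0
```

Run:
```python
from h import *
go(.4643,.2168,.03,143.1)
import pickle
m=camera_model("wrist"); im=camera("wrist")[:,:,::-1]; pickle.dump((m,im),open("w7.pkl","wb"))
R=im[:,:,2].astype(int)
for r in range(80,142,4): print(r,R[r,312:332])
```

```text
go turn [ -0.1  -0.  -34.3] shift [121.9 -30.5 104.9] | pos [0.5325 0.1112 0.1349] yaw 108.79 j6 -0.24 w 23.6 t 22.025
80 [205 202 180 146 146 146 146 146 145 145 145 146 154 184 205 205 205 205
 205 205]
84 [205 198 146 145 169 228 237 237 238 237 222 145 145 144 161 204 205 205
 205 205]
88 [145 146 145 145 187 255 255 255 255 255 253 144 143 151 176 176 183 203
 203 204]
92 [145 145 145 145 173 242 255 217 218 218 208 145 144 144 144 144 144 144
 144 144]
96 [146 146 145 145 158 207 224 218 218 218 209 145 144 144 144 144 144 144
 144 144]
100 [146 146 147 146 159 204 218 218 218 219 211 147 145 144 145 144 144 145
 144 144]
104 [147 143 122 122 113 135 201 219 218 210 133 116 124 133 135 146 146 145
 145 144]
108 [ 57  50  50  49  51 108 196 219 219 208  97  53  51  55  69  70  69  69
  70  70]
112 [ 49  44  56  62  62 169 255 255 255 252 134  65  65  61  50  48  51  51
  53  60]
116 [243  93  59  66  65 181 255 255 255 255 136  69  70  63 146 245 255 255
 255 255]
120 [255 120  58  66  65 181 255 255 255 255 136  68  68  63 131 233 255 255
 255 255]
124 [255  91  59  66  65 181 255 255 255 255 136  68  69  63 176 255 255 255
 255 255]
128 [234  90  58  66  65 181 255 255 255 255 136  68  69  63 176 255 255 255
 255 255]
132 [255 119  58  66  66 180 255 255 255 255 136  68  69  62 178 255 255 255
 255 255]
136 [255 120  58  66  65 181 255 255 255 255 136  69  69  62 179 255 255 255
 255 255]
140 [255  90  57  66  67  67  68  69  69  70  70  70  70  62 177 255 255 255
 255 255]
```

Tab, pointer and bar line are now in line within about 0.2°. On to the post, to tighten.

>>> {"method": "servo_tool", "body": {
  "targets": [
    [0, 0, -10, 50, -10, 0, 0.75],
    [0, 0, -20, 100, -25, 0, 0.75],
    [0, 0, -30, 122, -30.5, 0, 0.75],
    [0, 0, -34.3, 122, -30.5, 20, 0.75],
    [0, 0, -34.3, 122, -30.5, 40, 0.75]
  ]
}}

```text
t: 22.7
position: [0.4641, 0.2176, 0.0949]
tcp_rot: [0.315, 0.949, 0.0, 0.0]
ft_force: [-0.1, 0.3, -0.2]
gripper_width: 0.0234
grip_force: 0.0
```

```bash
python3 -c "
from h import *
go(.4643,.2168,.03,143.1)"
```

```text
go turn [0.  0.  0.2] shift [-0.6 -0.6 64.9] | pos [0.4641 0.2176 0.0949] yaw 143.29 j6 -0.62 w 23.4 t 22.7
```

>>> {"method": "servo_tool", "body": {
  "targets": [
    [0, 0, 0, -0.5, -0.5, 40, 0.75],
    [0, 0, 0, -0.5, -0.5, 65, 0.75],
    [0, 0, 0, -0.5, -0.5, 65, 1],
    [0, 0, 0, -0.5, -0.5, 65, 1],
    [0, 0, 0, -0.5, -0.5, 65, 1]
  ]
}}

```text
t: 23.32
position: [0.4648, 0.216, 0.0309]
tcp_rot: [0.316, 0.949, 0.0, 0.0]
ft_force: [-1.6, 3.4, -8.3]
gripper_width: 0.011
grip_force: 30.0
```

>>> {"method": "servo_tool", "body": {
  "targets": [
    [0, 0, 0, 0, 0, 0, 1],
    [0, 0, 0, 0, 0, 0, 1]
  ]
}}

```text
t: 23.58
position: [0.4647, 0.2159, 0.0308]
tcp_rot: [0.317, 0.949, 0.0, -0.0]
ft_force: [-3.6, 5.7, -5.4]
gripper_width: 0.0109
grip_force: 30.0
```

>>> {"method": "servo_tool", "body": {
  "targets": [
    [0, 0, 10, -0.8, 9.4, 0, 1],
    [0, 0, 20, -3.2, 18.5, 0, 1],
    [0, 0, 30, -7.2, 27, 0, 1],
    [0, 0, 40, -12.6, 34.7, 0, 1],
    [0, 0, 50, -19.2, 41.4, 0, 1]
  ]
}}

```text
t: 24.2
position: [0.5046, 0.2378, 0.0308]
tcp_rot: [0.69, 0.724, -0.0, -0.0]
ft_force: [-4.5, 4.1, -4.8]
gripper_width: 0.0111
grip_force: 30.0
```

>>> {"method": "servo_tool", "body": {
  "targets": [
    [0, 0, 5, -0.2, 4.8, 0, 1],
    [0, 0, 7, -0.4, 6.6, 0, 1],
    [0, 0, 7, -0.4, 6.6, 0, 1]
  ]
}}

```text
t: 24.58
position: [0.5115, 0.2376, 0.0308]
tcp_rot: [0.731, 0.682, 0.0, -0.0]
ft_force: [-2.4, 6.3, -4.1]
gripper_width: 0.011
grip_force: 30.0
```

```bash
python3 -c "
from h import *
go(.51,.2388,.03,88)
p=bot.get_obs()['position'];print(np.degrees(np.arctan2(p[1]-.186,p[0]-.507)),np.hypot(p[1]-.186,p[0]-.507),bot.get_obs()['ft_force'])"
```

```text
go turn [-0. -0. -2.] shift [ 1.1 -1.6  0.8] | pos [0.5115 0.2376 0.0308] yaw 86.04 j6 0.39 w 11.0 t 24.575
85.02919010127778 0.05183225672866673 [-2.35901787  6.30943238 -4.14337926]
```

Tangential force is still only friction, so I'll push on until the stop shows.

>>> {"method": "servo_tool", "body": {
  "targets": [
    [0, 0, 1, 0, 1.5, 0, 1],
    [0, 0, 2, 0, 3, 0, 1],
    [0, 0, 2, 0, 3, 0, 1]
  ]
}}

```text
t: 24.95
position: [0.5117, 0.2375, 0.0306]
tcp_rot: [0.743, 0.67, -0.002, -0.002]
ft_force: [-14.2, 10.6, 3.6]
gripper_width: 0.011
grip_force: 30.0
```

>>> {"method": "servo_tool", "body": {
  "targets": [
    [0, 0, 1, 0, 1.5, 0, 1],
    [0, 0, 1, 0, 1.5, 0, 1]
  ]
}}

```text
t: 25.2
position: [0.5119, 0.2375, 0.0305]
tcp_rot: [0.749, 0.663, -0.003, -0.002]
ft_force: [-20.8, 12.8, 6.4]
gripper_width: 0.0109
grip_force: 30.0
```

>>> {"method": "servo_tool", "body": {
  "targets": [
    [0, 0, 0, 0, -3, 0, 0.75],
    [0, 0, 0, 0, -3, 0, 0.75],
    [0, 0, 0, 0, -3, 0, 0.75],
    [0, 0, 0, 0, -3, -50, 0.75],
    [0, 0, 0, 0, -3, -105, 0.75]
  ]
}}

```text
t: 25.82
position: [0.5133, 0.2367, 0.1362]
tcp_rot: [0.749, 0.663, -0.001, -0.0]
ft_force: [0.2, 0.1, 0.4]
gripper_width: 0.0236
grip_force: 0.0
```

>>> {"method": "servo_tool", "body": {
  "targets": [
    [0, 0, -10, -60, 0, 0, 0],
    [0, 0, -20, -115, 0, 0, 0],
    [0, 0, -25, -135, 0, 0, 0],
    [0, 0, -25, -135, 0, 0, 0],
    [0, 0, -25, -135, 0, 0, 0]
  ]
}}

```text
t: 26.45
position: [0.4974, 0.1034, 0.1355]
tcp_rot: [0.588, 0.809, 0.0, 0.0]
ft_force: [0.5, 0.3, -0.5]
gripper_width: 0.0688
grip_force: 0.0
```

Run:
```python
from h import *
go(.44,-.2,.25,0)
import pickle
m=camera_model("wrist"); im=camera("wrist")[:,:,::-1]; pickle.dump((m,im),open("w8.pkl","wb"))
print(proj(m,[.507,.186,.046]))
t=camera("top")[:,:,::-1]; cv2.imwrite("pics/t8.png",t)
a=crop(im,220,40,420,240,3); b=crop(t,380,165,530,310,4)[:600]
cv2.imwrite("pics/w8.png",cv2.resize(np.hstack([a,cv2.resize(b,(600,600))]),(800,400)))
```

```text
go turn [  0.  -0. 108.] shift [-270.9 -148.2 -114.5] | pos [0.4974 0.1034 0.1355] yaw 107.99 j6 -0.24 w 68.8 t 26.45
[368.03628101 143.17859405]
```

View pics/w8.png

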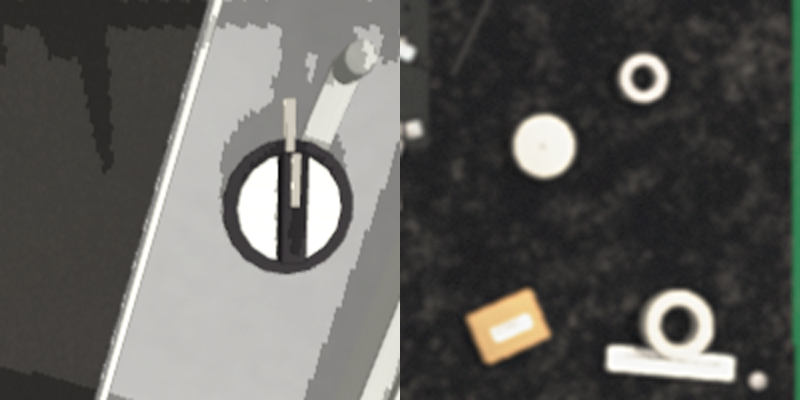

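The ring is tight, with pointer and tab still in line. The packet and cap haven't moved. Next the packet.

>>> {"method": "servo_tool", "body": {
  "targets": [
    [0, 0, 0, 0, 0, -60, 0],
    [0, 0, 0, -20, -12, -115, 0],
    [0, 0, -8, -75, -45, -115, 0],
    [0, 0, -8, -130, -80, -115, 0],
    [0, 0, -8, -180, -112, -115, 0]
  ]
}}

```text
t: 27.18
position: [0.4464, -0.1025, 0.2506]
tcp_rot: [0.529, 0.849, 0.0, 0.0]
ft_force: [0.4, -0.2, -0.1]
gripper_width: 0.095
grip_force: 0.0
```

```bash
python3 -c "
from h import *
go(.4065,-.2655,.13,116)"
```

```text
go turn [0.  0.  0.2] shift [-128.6 -107.7  120.6] | pos [ 0.4464 -0.1025  0.2506] yaw 116.16 j6 -0.83 w 95.0 t 27.175
```

>>> {"method": "servo_tool", "body": {
  "targets": [
    [0, 0, 0, -60, -50, 0, 0],
    [0, 0, 0, -110, -100, 0, 0],
    [0, 0, 0, -128.6, -107.7, 40, 0],
    [0, 0, 0, -128.6, -107.7, 80, 0],
    [0, 0, 0, -128.6, -107.7, 80, 0]
  ]
}}

```text
t: 27.8
position: [0.4059, -0.2636, 0.1685]
tcp_rot: [0.529, 0.848, 0.0, -0.003]
ft_force: [0.3, -0.1, 1.2]
gripper_width: 0.095
grip_force: 0.0
```

```bash
cat >> h.py <<'E'
def seg(m,im,lo,hi,z,amin=300):
    "rectangles of a colour range (HSV), put on height z"
    k=cv2.inRange(cv2.cvtColor(np.ascontiguousarray(im),cv2.COLOR_BGR2HSV),lo,hi)
    k=cv2.morphologyEx(k,cv2.MORPH_CLOSE,np.ones((7,7)))
    for c in cv2.findContours(k,cv2.RETR_EXTERNAL,cv2.CHAIN_APPROX_NONE)[0]:
        if cv2.contourArea(c)<amin: continue
        b=np.array([onz(m,p,z)[:2] for p in c[:,0].astype(float)],np.float32)*1000
        r=cv2.minAreaRect(b); print("rect",np.round(r[0],1),np.round(r[1],1),round(r[2],1),"px",c[:,0].mean(0).round())
E
python3 - <<'E'
from h import *
go(.4065,-.2655,.03,116)
m=camera_model("wrist"); im=camera("wrist")[:,:,::-1]; cv2.imwrite("pics/w9.png",im)
seg(m,im,(8,70,90),(22,255,255),.010)
print(proj(m,[.4065,-.2655,.01]))
E
```

```text
go turn [-0.1 -0.3  0.1] shift [ -2.6  -0.  138.5] | pos [ 0.4059 -0.2636  0.1685] yaw 116.07 j6 -1.17 w 95.0 t 27.8
rect [ 631.8 -383.7] [370.1  15.1] 26.2 px [452. 401.]
rect [ 653.3 -302. ] [32.3 80.1] 40.0 px [510. 351.]
rect [ 282.  -484.4] [32.2 81. ] 10.9 px [129. 350.]
rect [ 405.8 -263.5] [46.  64.3] 23.9 px [320. 222.]
[320.10078335 225.12914681]
```

Packet confirmed at (0.406,−0.2635), 46×64 mm, angled 24°.

>>> {"method": "servo_tool", "body": {
  "targets": [
    [0, 0, 2, 1, 0, 60, 0],
    [0, 0, 2, 1, 0, 115, 0],
    [0, 0, 2, 1, 0, 150, 0],
    [0, 0, 2, 1, 0, 164, 0],
    [0, 0, 2, 1, 0, 164, 0]
  ]
}}

```text
t: 28.48
position: [0.4069, -0.2636, 0.0071]
tcp_rot: [0.544, 0.839, -0.0, 0.0]
ft_force: [-0.3, 1.3, -0.5]
gripper_width: 0.095
grip_force: 0.0
```

```bash
python3 -c "
from h import *
go(.4058,-.2635,.004,114)"
```

```text
go turn [0.  0.  0.1] shift [ 0.6 -1.   3.1] | pos [ 0.4069 -0.2636  0.0071] yaw 114.15 j6 -1.13 w 95.0 t 28.475
```

>>> {"method": "servo_tool", "body": {
  "targets": [
    [0, 0, 0, 0, -1, 3.5, 1],
    [0, 0, 0, 0, -1, 3.5, 1],
    [0, 0, 0, 0, -1, 3.5, 1],
    [0, 0, 0, 0, -1, 3.5, 1],
    [0, 0, 0, 0, -1, 3.5, 1]
  ]
}}

```text
t: 29.1
position: [0.4052, -0.2641, 0.003]
tcp_rot: [0.544, 0.839, -0.0, 0.0]
ft_force: [0.5, -0.5, -0.5]
gripper_width: 0.0504
grip_force: 0.0
```

>>> {"method": "servo_tool", "body": {
  "targets": [
    [0, 0, 0, 0, 0, 0, 1],
    [0, 0, 0, 0, 0, 0, 1],
    [0, 0, 0, 0, 0, 0, 1]
  ]
}}

```text
t: 29.48
position: [0.4053, -0.2641, 0.0029]
tcp_rot: [0.544, 0.839, -0.0, 0.0]
ft_force: [0.0, -0.3, 1.7]
gripper_width: 0.0445
grip_force: 30.0
```

>>> {"method": "servo_tool", "body": {
  "targets": [
    [0, 0, 0, 0, 0, -30, 1],
    [0, 0, 0, 0, 0, -80, 1],
    [0, 0, 0, 0, 0, -140, 1],
    [0, 0, 0, 0, 0, -200, 1],
    [0, 0, 0, 0, 0, -200, 1]
  ]
}}

```text
t: 30.1
position: [0.4063, -0.2649, 0.2067]
tcp_rot: [0.544, 0.839, -0.001, 0.004]
ft_force: [-0.1, -0.3, -0.9]
gripper_width: 0.0446
grip_force: 30.0
```

```bash
python3 -c "
from h import *
go(.42,.11,.20,180)"
```

```text
go turn [ -0.1   0.5 -65.9] shift [336.6 165.5   5. ] | pos [ 0.4063 -0.2649  0.2067] yaw 114.1 j6 -1.13 w 44.6 t 30.1
```

>>> {"method": "servo_tool", "body": {
  "targets": [
    [0, 0, 0, 30, 15, -40, 1],
    [0, 0, -10, 80, 40, -40, 1],
    [0, 0, -20, 135, 67, -40, 1],
    [0, 0, -30, 190, 95, -40, 1],
    [0, 0, -40, 245, 121, -40, 1]
  ]
}}

```text
t: 30.72
position: [0.4151, 0.011, 0.242]
tcp_rot: [0.222, 0.975, -0.0, -0.001]
ft_force: [0.2, -0.6, -0.5]
gripper_width: 0.0446
grip_force: 30.0
```

```bash
python3 -c "
from h import *
go(.406,.11,.10,180)"
```

```text
go turn [ -0.   -0.1 -25.6] shift [ 50.9  85.4 142. ] | pos [0.4151 0.011  0.242 ] yaw 154.4 j6 -1.26 w 44.6 t 30.725
```

>>> {"method": "servo_tool", "body": {
  "targets": [
    [0, 0, -10, 28, 45, 0, 1],
    [0, 0, -20, 51, 85, 20, 1],
    [0, 0, -25.6, 51, 85, 80, 1],
    [0, 0, -25.6, 51, 85, 130, 1],
    [0, 0, -25.6, 51, 85, 142, 1]
  ]
}}

```text
t: 31.35
position: [0.4052, 0.1077, 0.0983]
tcp_rot: [0.003, 1.0, -0.0, -0.003]
ft_force: [-0.2, 0.4, -0.9]
gripper_width: 0.0447
grip_force: 30.0
```

```bash
python3 -c "
from h import *
go(.404,.11,.0105,180)"
```

```text
go turn [-0.  -0.3 -0.3] shift [ 0.7  2.3 87.8] | pos [0.4052 0.1077 0.0983] yaw 179.7 j6 -1.46 w 44.7 t 31.35
```

>>> {"method": "servo_tool", "body": {
  "targets": [
    [0, 0, 0, 1, 2, 40, 1],
    [0, 0, 0, 1, 2, 70, 1],
    [0, 0, 0, 1, 2, 84, 1],
    [0, 0, 0, 1, 2, 88, 1],
    [0, 0, 0, 1, 2, 88, 1]
  ]
}}

```text
t: 31.98
position: [0.4064, 0.1097, 0.0134]
tcp_rot: [0.003, 1.0, -0.0, 0.0]
ft_force: [-0.6, -0.1, 0.2]
gripper_width: 0.0448
grip_force: 30.0
```

```bash
python3 -c "
from h import *
go(.404,.11,.0095,180)"
```

```text
go turn [-0.   0.  -0.3] shift [2.4 0.3 3.9] | pos [0.4064 0.1097 0.0134] yaw 179.68 j6 -1.46 w 44.8 t 31.975
```

Lower the last bit, release to about 60 mm, and lift.

>>> {"method": "servo_tool", "body": {
  "targets": [
    [0, 0, 0, 2, 0, 2, 1],
    [0, 0, 0, 2, 0, 4, 1],
    [0, 0, 0, 2, 0, 4, 1],
    [0, 0, 0, 2, 0, 4, 0.38],
    [0, 0, 0, 2, 0, 4, 0.38]
  ]
}}

```text
t: 32.6
position: [0.404, 0.1098, 0.0089]
tcp_rot: [0.003, 1.0, -0.0, 0.0]
ft_force: [0.2, 0.2, 0.1]
gripper_width: 0.0573
grip_force: 0.0
```

>>> {"method": "servo_tool", "body": {
  "targets": [
    [0, 0, 0, 0, 0, 0, 0.38],
    [0, 0, 0, 0, 0, -30, 0.38],
    [0, 0, 0, 0, 0, -80, 0.2],
    [0, 0, 0, 0, 0, -140, 0],
    [0, 0, 0, 0, 0, -200, 0]
  ]
}}

```text
t: 33.22
position: [0.4035, 0.1098, 0.2108]
tcp_rot: [0.003, 1.0, -0.0, -0.0]
ft_force: [-0.1, 0.5, -0.2]
gripper_width: 0.0834
grip_force: 0.0
```

Run:
```python
from h import *
go(.5658,-.2978,.20,180)
t=camera("top")[:,:,::-1]; m=camera_model("top"); cv2.imwrite("pics/t10.png",t)
seg(m,t,(8,70,90),(22,255,255),.016,100)
k=t[195:240,405:455]; g=cv2.threshold(cv2.cvtColor(np.ascontiguousarray(k),cv2.COLOR_BGR2GRAY),150,255,0)[1]
M=cv2.moments(g,True); print(M["m00"], onz(m,(405+M["m10"]/M["m00"],195+M["m01"]/M["m00"]),.013))
```

```text
go turn [-0.  -0.  -0.3] shift [-164.5 -406.7   10.9] | pos [0.4035 0.1098 0.2108] yaw 179.69 j6 -1.46 w 83.4 t 33.225
rect [-49.5 -68.3] [41.1 31.4] 73.4 px [338. 472.]
rect [ 74.4 -55.6] [187.3  61. ] 46.7 px [333. 421.]
rect [ 57.2 234.4] [242.9 263.6] 0.5 px [217. 429.]
rect [290.6 228.5] [250.  327.7] 82.1 px [213. 325.]
rect [682.4 117.3] [24.6 51.3] 0.6 px [264. 168.]
rect [ 819.7 -621.7] [110.   36.6] 65.8 px [566. 115.]
rect [1075.4  554. ] [40.3 59.8] 0.7 px [89.  8.]
407.0 [ 0.56606298 -0.29711828  0.013     ]
```

>>> {"method": "servo_tool", "body": {
  "targets": [
    [0, 0, 0, -5, -40, -50, 0],
    [0, 0, 0, -10, -100, -60, 0],
    [0, 0, 0, -15, -160, -60, 0],
    [0, 0, 0, -20, -220, -60, 0],
    [0, 0, 0, -20, -280, -60, 0]
  ]
}}

```text
t: 33.9
position: [0.4222, -0.1723, 0.2689]
tcp_rot: [0.003, 1.0, -0.0, 0.0]
ft_force: [1.3, -0.1, 0.3]
gripper_width: 0.095
grip_force: 0.0
```

>>> {"method": "servo_tool", "body": {
  "targets": [
    [0, 0, 0, -10, -60, 0, 0],
    [0, 0, 0, -30, -115, 0, 0],
    [0, 0, 0, -80, -127, 20, 0],
    [0, 0, 0, -130, -127, 60, 0],
    [0, 0, 0, -143, -127, 100, 0]
  ]
}}

```text
t: 34.52
position: [0.5667, -0.2981, 0.1669]
tcp_rot: [0.002, 1.0, -0.0, 0.0]
ft_force: [-0.1, -0.5, -0.3]
gripper_width: 0.095
grip_force: 0.0
```

Run:
```python
from h import *
go(.566,-.2975,.004,180)
m=camera_model("wrist"); im=camera("wrist")[:,:,::-1]
p=proj(m,[.566,-.2975,.013]);print(p)
g=cv2.GaussianBlur(cv2.cvtColor(np.ascontiguousarray(im),cv2.COLOR_BGR2GRAY),(3,3),0)
k=(g>150).astype(np.uint8); n,l,s,c=cv2.connectedComponentsWithStats(k)
for i in range(1,n):
    if s[i,4]>800 and np.hypot(*(c[i]-p))<90: print(s[i],c[i],onz(m,c[i],.013).round(4))
cv2.imwrite("pics/w11.png",im)
```

```text
go turn [-0.   0.  -0.3] shift [  0.7   0.6 162.9] | pos [ 0.5667 -0.2981  0.1669] yaw 179.73 j6 -2.15 w 95.0 t 34.525
[320.48746586 223.71540842]
[ 295  197   55   53 2306] [321.83477884 222.81049436] [ 0.5651 -0.2962  0.013 ]
```

>>> {"method": "servo_tool", "body": {
  "targets": [
    [0, 0, 0, 1, 1.5, 60, 0],
    [0, 0, 0, 1, 1.5, 115, 0],
    [0, 0, 0, 1, 1.5, 150, 0],
    [0, 0, 0, 1, 1.5, 162, 0],
    [0, 0, 0, 1, 1.5, 162, 0]
  ]
}}

```text
t: 35.2
position: [0.5638, -0.2968, 0.0074]
tcp_rot: [0.003, 1.0, -0.0, -0.0]
ft_force: [0.1, -0.4, 0.7]
gripper_width: 0.0949
grip_force: 0.0
```

>>> {"method": "servo_tool", "body": {
  "targets": [
    [0, 0, 0, 0, 0, 0, 1],
    [0, 0, 0, 0, 0, 0, 1],
    [0, 0, 0, 0, 0, 0, 1],
    [0, 0, 0, 0, 0, 0, 1],
    [0, 0, 0, 0, 0, 0, 1]
  ]
}}

```text
t: 35.83
position: [0.5639, -0.2966, 0.0072]
tcp_rot: [0.003, 1.0, -0.0, 0.0]
ft_force: [-1.1, 0.9, 3.7]
gripper_width: 0.0597
grip_force: 30.0
```

>>> {"method": "servo_tool", "body": {
  "targets": [
    [0, 0, 0, 0, 0, 0, 1],
    [0, 0, 0, 0, 0, 0, 1]
  ]
}}

```text
t: 36.08
position: [0.5639, -0.2966, 0.0072]
tcp_rot: [0.003, 1.0, -0.0, 0.0]
ft_force: [-1.3, 0.6, 5.1]
gripper_width: 0.0599
grip_force: 30.0
```

>>> {"method": "servo_tool", "body": {
  "targets": [
    [0, 0, 0, 0, 0, -20, 1],
    [0, 0, 0, 0, 0, -60, 1],
    [0, 0, 0, 0, 0, -115, 1],
    [0, 0, 0, 10, 0, -170, 1],
    [0, 0, 0, 30, 0, -225, 1]
  ]
}}

```text
t: 36.7
position: [0.5334, -0.2961, 0.2347]
tcp_rot: [0.002, 1.0, -0.0, 0.0]
ft_force: [-0.1, 0.1, -0.3]
gripper_width: 0.0597
grip_force: 30.0
```

>>> {"method": "servo_tool", "body": {
  "targets": [
    [0, 0, 0, 50, 0, -35, 1],
    [0, 0, 0, 100, 20, -35, 1],
    [0, 0, 0, 116, 70, -35, 1],
    [0, 0, 0, 116, 130, -35, 1],
    [0, 0, 0, 116, 190, -35, 1]
  ]
}}

```text
t: 37.33
position: [0.4181, -0.1043, 0.268]
tcp_rot: [0.003, 1.0, -0.0, 0.001]
ft_force: [0.7, -0.2, 0.1]
gripper_width: 0.0599
grip_force: 30.0
```

>>> {"method": "servo_tool", "body": {
  "targets": [
    [0, 0, 0, 0, 60, 0, 1],
    [0, 0, 0, 0, 120, 0, 1],
    [0, 0, 0, 0, 180, 10, 1],
    [0, 0, 0, 0, 240, 30, 1],
    [0, 0, 0, 5, 300, 60, 1]
  ]
}}

```text
t: 37.95
position: [0.4158, 0.1915, 0.2101]
tcp_rot: [0.003, 1.0, 0.0, 0.002]
ft_force: [0.7, 0.1, -0.8]
gripper_width: 0.0598
grip_force: 30.0
```

```bash
python3 -c "
from h import *
go(.404,.217,.015,180)"
```

```text
go turn [ 0.   0.2 -0.3] shift [ 12.5  25.3 195.1] | pos [0.4158 0.1915 0.2101] yaw 179.71 j6 -1.28 w 59.8 t 37.95
```

>>> {"method": "servo_tool", "body": {
  "targets": [
    [0, 0, 0, 11, 22, 50, 1],
    [0, 0, 0, 11, 22, 105, 1],
    [0, 0, 0, 11, 22, 155, 1],
    [0, 0, 0, 11, 22, 180, 1],
    [0, 0, 0, 11, 22, 186, 1]
  ]
}}

```text
t: 38.58
position: [0.4046, 0.2113, 0.0227]
tcp_rot: [0.003, 1.0, -0.0, -0.001]
ft_force: [-0.4, 0.2, 0.2]
gripper_width: 0.0598
grip_force: 30.0
```

```bash
python3 -c "
from h import *
go(.404,.217,.0137,180)"
```

```text
go turn [-0.  -0.1 -0.3] shift [0.7 5.7 9. ] | pos [0.4046 0.2113 0.0227] yaw 179.69 j6 -1.23 w 59.8 t 38.575
```

>>> {"method": "servo_tool", "body": {
  "targets": [
    [0, 0, 0, 1, 3, 3, 1],
    [0, 0, 0, 1, 3, 6, 1],
    [0, 0, 0, 1, 3, 9, 1],
    [0, 0, 0, 1, 3, 9, 1]
  ]
}}

```text
t: 39.08
position: [0.404, 0.2144, 0.0145]
tcp_rot: [0.003, 1.0, 0.0, 0.0]
ft_force: [-0.4, -0.8, -0.5]
gripper_width: 0.0598
grip_force: 30.0
```

>>> {"method": "servo_tool", "body": {
  "targets": [
    [0, 0, 0, 0, 0, 0, 0.22],
    [0, 0, 0, 0, 0, 0, 0.22],
    [0, 0, 0, 0, 0, 0, 0.22],
    [0, 0, 0, 0, 0, -30, 0.22],
    [0, 0, 0, 0, 0, -70, 0.22]
  ]
}}

```text
t: 39.7
position: [0.4035, 0.2142, 0.0845]
tcp_rot: [0.003, 1.0, -0.0, -0.001]
ft_force: [0.4, -0.4, 0.4]
gripper_width: 0.0744
grip_force: 0.0
```

>>> {"method": "servo_tool", "body": {
  "targets": [
    [0, 0, 0, 0, 0, -60, 0.7],
    [0, 0, 0, 0, 0, -110, 0.7],
    [0, 0, 0, 20, -50, -110, 0.7],
    [0, 0, 0, 40, -100, -110, 0.7],
    [0, 0, 0, 20, -150, -110, 0.7]
  ]
}}

```text
t: 40.33
position: [0.3812, 0.0636, 0.1947]
tcp_rot: [0.002, 1.0, -0.0, -0.0]
ft_force: [0.3, 0.2, -0.0]
gripper_width: 0.0308
grip_force: 0.0
```

Run:
```python
from h import *
go(.422,.339,.20,180)
t=camera("top")[:,:,::-1]; s=camera("side")[:,:,::-1]
cv2.imwrite("pics/t12.png",cv2.resize(np.hstack([crop(t,120,190,320,325,3),crop(s,195,240,395,375,3)]),(800,270)))
```

```text
go turn [-0.  -0.  -0.2] shift [-39.8 275.6  -5.3] | pos [0.3812 0.0636 0.1947] yaw 179.78 j6 -1.57 w 30.8 t 40.325
```

View pics/t12.png

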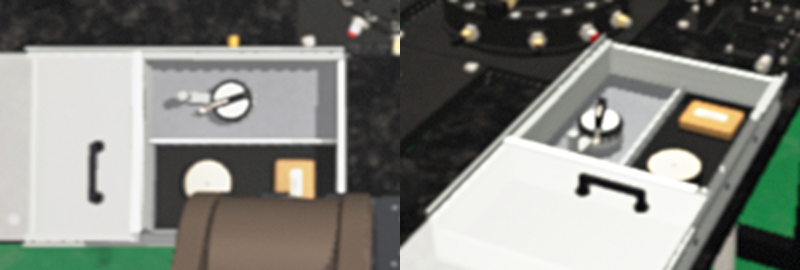

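Packet and cap lie flat side by side in the lane, and the handle is at about (168,276) in the top view. Now to shut the window.

>>> {"method": "servo_tool", "body": {
  "targets": [
    [0, 0, 0, -20, 60, -5, 0.55],
    [0, 0, 0, -40, 120, -5, 0.55],
    [0, 0, 0, -40, 180, -5, 0.55],
    [0, 0, 0, -40, 240, -5, 0.55],
    [0, 0, 0, -40, 273, -5, 0.55]
  ]
}}

```text
t: 41.05
position: [0.4236, 0.3403, 0.1989]
tcp_rot: [0.002, 1.0, -0.0, -0.0]
ft_force: [0.5, -0.5, 0.6]
gripper_width: 0.0428
grip_force: 0.0
```

Run:
```python
from h import *
m=camera_model("top")
print(onz(m,(168,276.5),.07))
go(.422,.3365,.062,180)
```

```text
[0.41868916 0.32808092 0.07      ]
go turn [-0.  -0.  -0.2] shift [  1.6  -3.8 136.9] | pos [0.4236 0.3403 0.1989] yaw 179.82 j6 -1.01 w 42.8 t 41.05
```

>>> {"method": "servo_tool", "body": {
  "targets": [
    [0, 0, 0, 1, -5, 50, 0.55],
    [0, 0, 0, 1, -5, 100, 0.55],
    [0, 0, 0, 1, -5, 128, 0.55],
    [0, 0, 0, 1, -5, 136, 0.55],
    [0, 0, 0, 1, -5, 136, 0.55]
  ]
}}

```text
t: 41.68
position: [0.4235, 0.3326, 0.0635]
tcp_rot: [0.003, 1.0, -0.0, -0.0]
ft_force: [-0.9, 0.2, -0.2]
gripper_width: 0.0425
grip_force: 0.0
```

>>> {"method": "servo_tool", "body": {
  "targets": [
    [0, 0, 0, 0, 0, 0, 1],
    [0, 0, 0, 0, 0, 0, 1],
    [0, 0, 0, 0, 0, 0, 1],
    [0, 0, 0, 0, 0, 0, 1],
    [0, 0, 0, 0, 0, 0, 1]
  ]
}}

```text
t: 42.3
position: [0.4238, 0.3325, 0.0636]
tcp_rot: [0.003, 1.0, 0.0, 0.0]
ft_force: [-0.2, 0.2, 5.4]
gripper_width: 0.0093
grip_force: 30.0
```

>>> {"method": "servo_tool", "body": {
  "targets": [
    [0, 0, 0, 0, -10, 0, 1],
    [0, 0, 0, 0, -30, 0, 1],
    [0, 0, 0, 0, -50, 0, 1],
    [0, 0, 0, 0, -70, 0, 1],
    [0, 0, 0, 0, -90, 0, 1]
  ]
}}

```text
t: 42.92
position: [0.4243, 0.2414, 0.0636]
tcp_rot: [0.003, 1.0, 0.0, 0.001]
ft_force: [7.6, 2.6, 3.4]
gripper_width: 0.009
grip_force: 30.0
```

>>> {"method": "servo_tool", "body": {
  "targets": [
    [0, 0, 0, 0, -25, 0, 1],
    [0, 0, 0, -0.5, -50, 0, 1],
    [0, 0, 0, -0.5, -75, 0, 1],
    [0, 0, 0, -1, -100, 0, 1],
    [0, 0, 0, -1, -125, 0, 1]
  ]
}}

```text
t: 43.55
position: [0.4251, 0.1161, 0.0636]
tcp_rot: [0.003, 1.0, 0.0, 0.002]
ft_force: [10.1, 2.5, 0.2]
gripper_width: 0.009
grip_force: 30.0
```

>>> {"method": "servo_tool", "body": {
  "targets": [
    [0, 0, 0, 0, -6, 0, 1],
    [0, 0, 0, 0, -12, 0, 1],
    [0, 0, 0, 0, -17, 0, 1],
    [0, 0, 0, 0, -20, 0, 1],
    [0, 0, 0, 0, -20, 0, 1]
  ]
}}

```text
t: 44.18
position: [0.4252, 0.0997, 0.0636]
tcp_rot: [0.004, 1.0, 0.002, 0.003]
ft_force: [8.8, 46.1, -1.3]
gripper_width: 0.0093
grip_force: 29.9
```

Firm stop at y≈0.0997, with the window shut. Ease off, release, lift and check.

>>> {"method": "servo_tool", "body": {
  "targets": [
    [0, 0, 0, 0, 2, 0, 1],
    [0, 0, 0, 0, 2.5, 0, 0.7],
    [0, 0, 0, 0, 2.5, 0, 0.7],
    [0, 0, 0, 0, 2.5, 0, 0.7],
    [0, 0, 0, 0, 2.5, 0, 0.7]
  ]
}}

```text
t: 44.8
position: [0.4231, 0.0995, 0.0632]
tcp_rot: [0.003, 1.0, -0.0, -0.0]
ft_force: [-0.4, -0.6, 0.0]
gripper_width: 0.0283
grip_force: 0.0
```

>>> {"method": "servo_tool", "body": {
  "targets": [
    [0, 0, 0, 0, 0, -50, 0.7],
    [0, 0, 0, 0, 0, -110, 0.7],
    [0, 0, 0, 0, 0, -170, 0.7],
    [0, 0, 0, 0, -60, -180, 0.7],
    [0, 0, 0, 0, -120, -180, 0.7]
  ]
}}

```text
t: 45.42
position: [0.4226, -0.0212, 0.2446]
tcp_rot: [0.001, 1.0, -0.0, 0.001]
ft_force: [0.3, 0.2, 0.0]
gripper_width: 0.0285
grip_force: 0.0
```

>>> {"method": "servo_tool", "body": {
  "targets": [
    [0, 0, 0, 0, -60, 0, 0.7],
    [0, 0, 0, 0, -120, 0, 0.7],
    [0, 0, 0, 0, -180, 0, 0.7],
    [0, 0, 0, 0, -180, 0, 0.7],
    [0, 0, 0, 0, -180, 0, 0.7]
  ]
}}

```text
t: 46.05
position: [0.4212, -0.1999, 0.243]
tcp_rot: [0.003, 1.0, 0.0, -0.0]
ft_force: [-0.1, 0.6, -0.7]
gripper_width: 0.0284
grip_force: 0.0
```

Run:
```python
from h import *
go(.422,.339,.20,180)
t=camera("top")[:,:,::-1]; s=camera("side")[:,:,::-1]
cv2.imwrite("pics/t13.png",np.vstack([np.hstack([crop(t,120,190,320,325,2),crop(s,195,240,395,375,2)]),cv2.resize(t[150:330,100:540],(800,327))]))
```

```text
go turn [ 0.  -0.  -0.4] shift [  2.5 538.8  43.3] | pos [ 0.4212 -0.1999  0.243 ] yaw 179.64 j6 -2.15 w 28.4 t 46.05
```

View pics/t13.png

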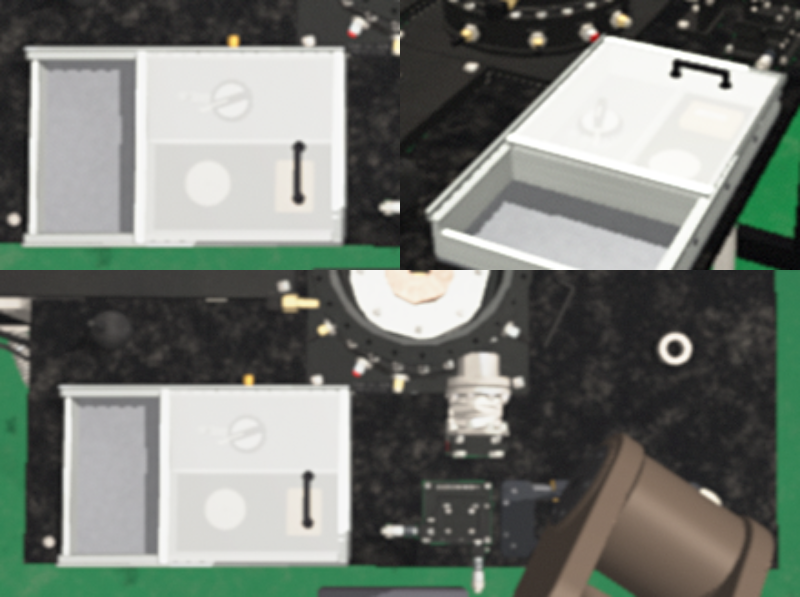

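The window is shut, with the handle about 6 mm further closed than at the start. The packet and cap show through it side by side, and the ring, tape and blower haven't moved.

```bash
python3 -c "
from cell import job_done
print(job_done())"
```

```text
the job is handed in; nothing more can be done
None
```

Job handed in: the knob is set to the tab (within about 0.2° when measured before tightening) and the lock ring is turned back tight to its stop; the packet and cap lie flat side by side in the lane, the window is shut, and no photodiode head was found on the bench.

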